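# Seat a peghead blank in the drilling jig

## Robot

A 7-joint arm with a two-finger parallel gripper is mounted at the origin on the work surface. World frame = base frame: x ahead of the robot, y to its left, z up, the work surface at z = 0. Lengths are in m, angles in rad, forces in N, time in s.
With the tool pointing down it reaches from about 0.4 to 0.85 m from the base axis. Payload 4.5 kg.
Tool frame: the origin (TCP) lies on the mounting face of the last link; the fingertips stand 166 mm ahead of it and the grasp point (between the pads) lies 147 mm ahead of it; y points along the fingers, x is the direction in which the jaws open and shut, and the axes are right-handed (so a half turn about y gives the same grasp; the last joint's range is limited). The gripper opens to 88 mm and grips with 3 to 60 N. Pads are 18 mm wide; open, the fingers measure 123 mm over their backs; the gripper's body (75 mm by 187 mm) begins 45 mm behind the grasp point.
Start: joints at [-1.117, 0.689, -0.195, 1.565, 0.157, 0.902, -0.215], TCP at [0.255, 0.571, 0.405] pointing down, gripper open.
Joint ranges: [-3.01, 3.01], [-0.46, 2.08], [-1.47, 1.51], [0.13, 2.56], [-1, 4.14], [0.04, 2.09], [-2.66, 2.66]. Speed limits (rad/s): [2.57, 2.57, 3.14, 3.14, 3.14, 3.14, 3.14].

## Interface

Orientations are given as a 3x3 rotation matrix whose columns are the frame's x, y, z axes.
In Python, from rig import ctrl gives the robot as it stands.
- The arm moves only by the shell command python3 -m jog 'ROWS' [FORCE]. ROWS is JSON, a list of rows, each a list of 7 numbers: the shift along the tool's x, y, z in m, then the turn, a rotation vector about the tool's x, y, z in degrees, then the opening, from 0 (shut) to 1 (fully open). In form: [[dx, dy, dz, rx, ry, rz, fingers], ...]. A call has exactly 5 rows; each row shifts and turns the commanded pose from where the row before left it, along the tool's axes as they then stand; what a row does not reach is not made up. A row lasts 1/8 s, in which the tool goes at most 62.5 mm and 10.7 degrees, less where a joint would pass 70% of its speed; a pose out of reach is approached as far as the arm can. A call is refused whole if a number of a shift passes 0.0625 or a number of a turn 10.7, either way. A call with a gripper value outside its range is refused whole. The fingers move at their own pace and stop on an object; FORCE is the grip in N (left out, the last holds). Time passes only in rows, so rows that do not move let the fingers close, or fill a call up. It gives the time, the measured TCP pose, the force and the opening at its end, in the units of the state.
- ctrl.read_state(): the state, without advancing time (a new reading comes with each control period).
- ctrl.read_camera(name): name is "scene" or "top" or "wrist"; returns a dict with "frame" (420x560x3 uint8, blue, green, red), "range_z" (420x560 float32, m along the optical axis (not along the pixel's ray), 0 where there is no reading), "fx", "fy", "cx", "cy" (pixels), "D" ([k1, k2, p1, p2, k3] as OpenCV has them; the pictures are not rectified), "rvec" (rotation vector, rad) and "tvec" (3), from world to camera coordinates, as OpenCV has them. Camera axes: x right, y down, z forward; pixel columns grow to the right and rows downward; lengths in m; the calibration is good to about 2 mm. A picture is of the moment at which its call begins.
- ctrl.close_job(): hands the job in, once; it reports no verdict.
Trained networks look in a picture, given as the dict that the camera call returned (one of the last four; its "shot" number tells which), for a name from the list of things; names that differ only in an ending like _2 or _b are one class to them, and where a whole thing is asked for, a point or a joint stands for the part that bears it (a point fixed in the world has none). Each returns a list of dicts, best first, with "confidence" (0 to 1); they miss things now and then, are a little off and sometimes report something else, mostly with a low value. They report only what shows in the picture. A call takes as long as a camera call. They do not tell look-alikes from the thing itself.
- ctrl.boxes_of(thing, picture): "centre" ([x, y, z] in m, in world coordinates, good to about 4 mm: the middle of the surface that is visible of it).
- ctrl.trace(thing, picture): "region" (420x560 bool, what is visible of it).
- ctrl.place_of(thing, picture): "centre" ([x, y, z] in m, in world coordinates, good to about 4 mm: a listed point, or the origin of a listed thing).
The state is a dict: "t": time; "q": joint angles; "dq": joint speeds; "joint_efforts": joint torques, N m; "ee_pos": TCP position; "ee_rot": TCP orientation; "ft_force": force on the tool from outside, world axes, zero at the start; "wrist_torque": the same for the moment, N m; "width": finger opening in m.
Only numpy, scipy, OpenCV 4.12 (cv2) and the standard library are available. Lean on these libraries where they do the work, as an engineer would, in place of code of your own. Each camera call takes 0.05 s, during which the arm holds its last target.

## Task

Lay the dark peghead blank flat on the plywood drilling jig, press it snugly but gently home against both steel dowels and the head of the end stop's rod together, and then, with it seated on all three, swing the cam lever clockwise until the cam grips the blank firmly. Do not bruise the wood or push the stop rod off its setting by forcing it, let go of everything at the end, and leave the other things on the bench where they are.

Things in the scene. Friction and masses are not known exactly. Their poses are not given: they have to be found in the camera images.
- blank: Dark rosewood peghead blank, a plain rectangular board 210 (its x) x 60 (its y) x 20 mm thick (z), about 0.28 kg, lying flat on the bench, with a thin pale pencil line along its middle. Origin: centre of its underside. Its edges bruise if pressed with more than about 20 N. It may be seated either end first.
- jig: Drilling jig screwed to the bench: plywood board, top 18 mm above the bench, spanning x -125 to +175, y -117 to +63 mm in the jig's frame. Origin: bench level, in the middle of the seated blank's width. The seated blank lies along x, its middle at jig y = 0, dowels at its +y side, stop rod at its +x end, cam at its -y side; open cam and dowels leave a 68 to 69.5 mm wide space for it.
- dowel_a: Steel dowel, 12 mm diameter, standing 16 mm out of the jig board at jig x = -80, y = +36 mm; its side touches the long edge of the seated blank. Origin: on its axis at the board's top.
- dowel_b: The second, equal dowel, at jig x = +60, y = +36 mm. Origin: on its axis at the board's top.
- stop: Adjustable end stop at the +x end of the jig: pale block 30 mm wide, with a black star knob (top 36 mm). A steel stop rod with a round 14 mm head, 4 to 18 mm above the board, juts from the block's front (-x) face; its face is 5 to 23 mm out of the block, not reported. A push over 12 N would shift it. Origin: foot of the block's front face, at jig x = 116 to 122, y = -12 mm; axes as the jig's.
- cam_disc: Round wooden cam disc, radius 18 mm, from 2 to 20 mm above the jig board, set 7 mm off centre under the lever; as the lever turns its rim presses on the -y edge of the blank, also pulling it towards the stop. Origin: on the lever's pivot axis at the board's top.
- cam_lever (a joint): Angle of the cam lever (rad), growing clockwise seen from above. 0 is fully open, the lever then pointing 290 degrees (counterclockwise from jig +x); it starts at 0 to 0.25. On a seated blank the cam bites at about 1.5; travel ends at 2.0. It turns against about 0.1 N m of friction (1.3 N at the knob) and stays where left; once the cam bites the turning force rises steeply.
- cam_knob (a point): Middle of the upright round wooden knob, 18 mm in diameter, at the end of the lever, 75 mm from the pivot. Its straight part is 51 to 80 mm above the bench (top 84), this point 66 mm. The lever bar below it is 16 mm wide, its top 46.5 mm above the bench. Some 2 N more push at the knob than for free turning squeezes the blank with 10 to 15 N.
- cam_pivot (a point): The lever's pivot axis (jig x = +28, y = -53.5 mm), at the board's top.
- offcut: Bystander: pale wooden offcut 125 x 48 x 14 mm, smaller than the blank, lying near it. Origin: centre of its underside.
- tape: Bystander: roll of masking tape, 84 mm diameter, 24 mm high, lying flat. Origin: centre of its underside.
- scraper: Bystander: steel cabinet scraper card, 60 x 125 x 4 mm, lying flat. Origin: centre of its underside.
- chisel: Bystander: bench chisel, 270 mm long, lying on the bench beyond the jig. Origin: near its ferrule, at bench level.
- plane: Bystander: block plane, 160 x 50 x 50 mm, on the right of the bench. Origin: centre of its sole.
- tub: Bystander: white open plastic tub, 90 mm diameter, 85 mm high. Origin: centre of its underside.
- glue: Bystander: white glue bottle, 60 mm diameter, 160 mm high, standing. Origin: centre of its underside.
Things that resemble listed ones, but are neither listed nor needed, are in the scene too. Of the things that look like the blank, the largest one is meant.

How it is judged:
By the outcome, as a careful person would: the job done as asked, in the order asked, and still so for the second after the job is handed in, with the robot touching nothing.
It also fails if it takes over 72 s, if anything falls off the work surface, if the arm or the gripper's body presses on something with over 40 N, if the wrist force passes 120 N, or if a joint passes its speed limit or range.

## Working session

There is one attempt and no reset: what is moved stays moved. The work goes in short steps, Python scripts to look and compute and a shell command to move; the robot and the scene stay as the last step left them, time stands still between calls to the robot, and variables do not carry over. Pictures are saved under pics/ and viewed, and the job is handed in when it is done.

```bash
ls; mkdir -p pics; cat > h.py <<'E'
import numpy as np, cv2
from rig import ctrl
def K(p): return np.array([[p['fx'],0,p['cx']],[0,p['fy'],p['cy']],[0,0,1.]])
def RT(p):
    return cv2.Rodrigues(np.array(p['rvec'],float))[0], np.array(p['tvec'],float).reshape(3)
def onplane(p,uv,z):
    uv=np.array(uv,float).reshape(-1,1,2)
    n=cv2.undistortPoints(uv,K(p),np.array(p['D'],float)).reshape(-1,2)
    R,t=RT(p); d=np.c_[n,np.ones(len(n))]@R; c=-R.T@t
    s=(z-c[2])/d[:,2]; return c+d*s[:,None]
def proj(p,X):
    return cv2.projectPoints(np.array(X,float).reshape(-1,1,3),np.array(p['rvec'],float),np.array(p['tvec'],float),K(p),np.array(p['D'],float))[0].reshape(-1,2)
def cloud(p):
    h,w=p['range_z'].shape; u,v=np.meshgrid(np.arange(w),np.arange(h))
    n=cv2.undistortPoints(np.c_[u.ravel(),v.ravel()].astype(float).reshape(-1,1,2),K(p),np.array(p['D'],float)).reshape(-1,2)
    z=p['range_z'].ravel(); R,t=RT(p)
    X=(np.c_[n*z[:,None],z]-t)@R
    X[z==0]=np.nan
    return X.reshape(h,w,3)
def st():
    s=ctrl.read_state(); print('t',s['t'],'pos',np.round(s['ee_pos'],4),'f',np.round(s['ft_force'],2),'w',s['width']); print(np.round(s['ee_rot'],3)); print('q',np.round(s['q'],3)); return s
E
python3 - <<'E'
from h import *
st()
for n in ['top','scene','wrist']:
    p=ctrl.read_camera(n); cv2.imwrite(f'pics/{n}0.png',p['frame'])
    R,t=RT(p); print(n,'cam at',np.round(-R.T@t,3),'axis',np.round(R[2],2),p['fx'])
    if n=='wrist': continue
    for k in ['blank','jig','dowel_a','stop','cam_disc','cam_lever','cam_knob','cam_pivot','offcut']:
        try:
            for d in ctrl.place_of(k,p)[:4]: print(k,np.round(d['centre'],3),round(d['confidence'],2),np.round(proj(p,d['centre'])[0]))
        except Exception as e: print(k,e)
E
```

```text
pics
t 0.0 pos [0.2546 0.5704 0.4039] f [-0.17  0.93  0.29] w 0.08827703611276022
[[ 0.407 -0.001 -0.913]
 [ 0.913 -0.002  0.407]
 [-0.002 -1.    -0.   ]]
q [-1.117  0.69  -0.195  1.566  0.157  0.903 -0.215]
top cam at [ 0.27  -0.015  1.432] axis [ 0.2   0.   -0.98] 427.67382521090576
blank [0.511 0.296 0.004] 0.83 [189. 217.]
blank [ 0.312  0.498 -0.002] 0.83 [124. 275.]
blank [0.555 0.459 0.002] 0.78 [142. 203.]
blank [ 0.586 -0.304  0.068] 0.41 [370. 195.]
jig [ 0.529 -0.178  0.002] 0.8 [329. 215.]
jig [ 0.422 -0.523 -0.002] 0.51 [431. 249.]
stop [ 0.647 -0.179  0.018] 0.71 [330. 180.]
cam_disc [ 0.566 -0.235  0.019] 0.37 [346. 204.]
cam_lever it knows: blank, cam_disc, cam_knob, cam_pivot, chisel, dowel, glue, jig, offcut, plane, scraper, stop, tape, tub
cam_knob [ 0.586 -0.302  0.066] 0.7 [369. 195.]
cam_knob [0.709 0.368 0.   ] 0.69 [172. 160.]
cam_pivot [ 0.564 -0.226  0.018] 0.58 [344. 204.]
offcut [0.552 0.115 0.001] 0.91 [243. 206.]
offcut [ 0.567 -0.233  0.019] 0.35 [346. 203.]
scene cam at [ 1.168 -0.525  0.855] axis [-0.54  0.45 -0.71] 386.1055002612357
blank [0.316 0.501 0.001] 0.9 [342. 125.]
blank [0.511 0.3   0.004] 0.74 [342. 169.]
blank [0.552 0.461 0.002] 0.69 [382. 157.]
jig [ 0.533 -0.179 -0.001] 0.89 [231. 241.]
dowel_a [ 0.587 -0.141  0.016] 0.52 [252. 242.]
dowel_a [ 0.448 -0.151  0.018] 0.5 [222. 215.]
stop [ 0.647 -0.183  0.018] 0.76 [253. 263.]
stop [ 0.448 -0.153  0.02 ] 0.23 [221. 215.]
cam_disc [ 0.564 -0.228  0.019] 0.47 [222. 252.]
cam_lever it knows: blank, cam_disc, cam_knob, cam_pivot, chisel, dowel, glue, jig, offcut, plane, scraper, stop, tape, tub
cam_knob [ 0.582 -0.303  0.065] 0.61 [199. 260.]
cam_pivot [ 0.561 -0.234  0.014] 0.72 [219. 253.]
offcut [ 0.549  0.116 -0.   ] 0.73 [310. 199.]
wrist cam at [0.18  0.604 0.385] axis [ 0.29 -0.13 -0.95] 355.8988024971439
```

View pictures.

View pics/top0.png

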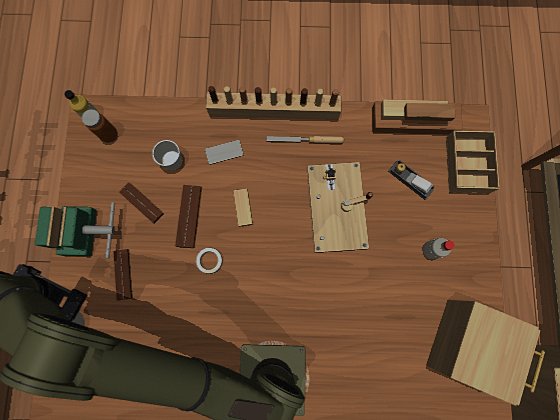

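View pics/scene0.png

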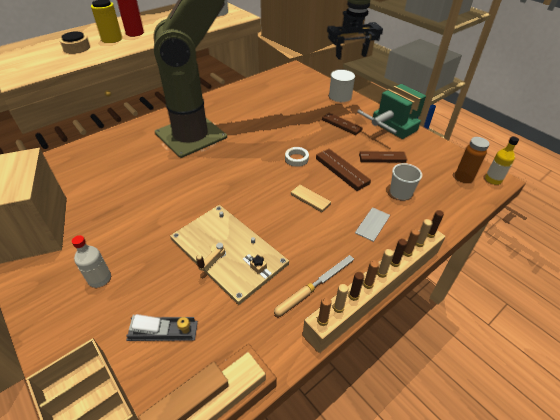

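View pics/wrist0.png

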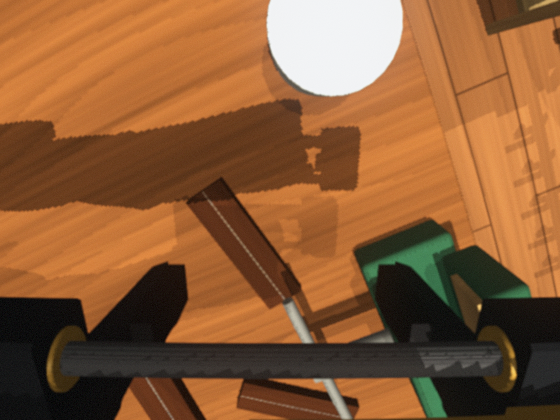

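```bash
cat >> h.py <<'E'
def rect(p,region,z):
    c,_=cv2.findContours(region.astype(np.uint8),cv2.RETR_EXTERNAL,cv2.CHAIN_APPROX_NONE)
    c=max(c,key=cv2.contourArea).reshape(-1,2)
    X=onplane(p,c,z)[:,:2]
    r=cv2.minAreaRect((X*1000).astype(np.float32)); b=cv2.boxPoints(r)
    e1=b[1]-b[0]; e2=b[2]-b[1]; l=e1 if np.hypot(*e1)>np.hypot(*e2) else e2
    return np.round(r[0],1),np.round(sorted(r[1]),1),round(np.degrees(np.arctan2(l[1],l[0]))%180,2)
E
python3 - <<'E'
from h import *
for n in ['top','scene']:
    p=ctrl.read_camera(n)
    for d in ctrl.trace('blank',p)[:4]: print(n,round(d['confidence'],2),d['region'].sum(),rect(p,d['region'],0.02 if n=='top' else .02))
    if n=='top':
        f=p['frame'][130:310,80:400]; cv2.imwrite('pics/topz.png',cv2.resize(f,None,fx=2.5,fy=2.5,interpolation=cv2.INTER_CUBIC))
        X=cloud(p)[195:240,175:205]; print(np.nanpercentile(X[...,2],[5,50,95]))
E
```

```text
top 0.85 1230 (array([512.1, 295.7]), array([ 68. , 211.7]), np.float32(177.17))
top 0.84 774 (array([313.2, 495.5]), array([ 51.2, 161.3]), np.float32(9.64))
top 0.62 638 (array([551.9, 454.8]), array([ 46.8, 162. ]), np.float32(51.25))
top 0.34 192 (array([ 574.7, -264.9]), array([ 33.2, 104.7]), np.float32(118.15))
[-0.00392243  0.01700997  0.02399158]
scene 0.78 879 (array([519.1, 287.2]), array([ 75.4, 222.1]), np.float32(175.76))
scene 0.7 1660 (array([ 664.3, -459.4]), array([ 63.1, 159.3]), np.float32(51.26))
scene 0.56 622 (array([754.1, 175.5]), array([ 60.5, 123.6]), np.float32(108.08))
scene 0.55 511 (array([565. , 447.2]), array([ 62.9, 166.4]), np.float32(51.54))
```

View pics/topz.png

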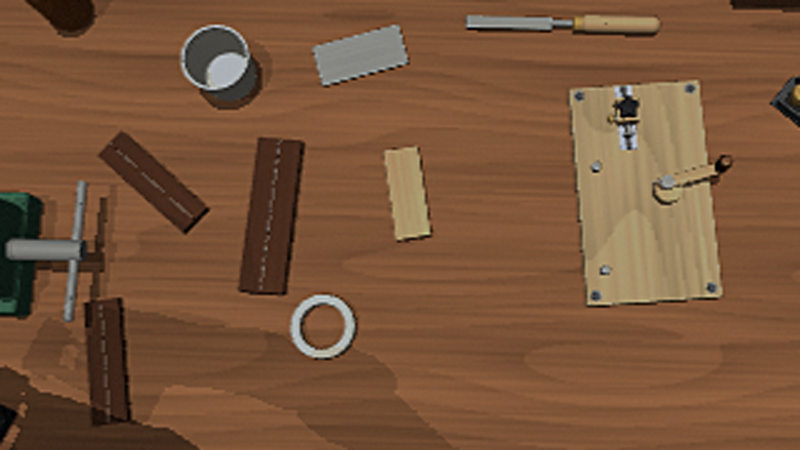

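Candidates in the top picture: dark boards at (188,216), (123,275) and (141,202). Only (188,216) measures about 212 x 60 mm; the other two are about 160 mm long. The enlarged crop (board at 272,215) confirms it, so that is the blank.

```bash
python3 -m jog '[[-0.0248,0,-0.0545,0,0,0,1],[-0.0248,0,-0.0545,0,0,0,1],[-0.0248,0,-0.0545,0,0,0,1],[-0.0248,0,-0.0545,0,0,0,1],[-0.0248,0,-0.0545,0,0,0,1]]' 20; python3 -m jog '[[-0.0277,0.02,-0.05,0,0,0,1],[0,0.02,-0.01,0,-7,0,1],[0,0.01,0,0,-7,0,1],[0,0,0,0,-7,0,1],[0,0,0,0,0,0,1]]'
python3 - <<'E'
from h import *
st()
p=ctrl.read_camera('wrist'); cv2.imwrite('pics/w1.png',p['frame'])
for d in ctrl.trace('blank',p)[:3]: print(round(d['confidence'],2),d['region'].sum(),rect(p,d['region'],0.02))
for d in ctrl.place_of('blank',p)[:3]: print(np.round(d['centre'],4),d['confidence'])
E
```

```text
t: 1.78
ee_pos: [0.4542, 0.345, 0.4049]
ee_rot: [[0.407, 0.0, -0.913], [0.913, 0.0, 0.407], [0.001, -1.0, -0.0]]
ft_force: [0.7, 0.6, 1.2]
width: 0.0883
t: 2.4
ee_pos: [0.4967, 0.2966, 0.3546]
ee_rot: [[0.055, -0.0, -0.998], [0.998, 0.0, 0.055], [0.0, -1.0, 0.0]]
ft_force: [-0.4, 0.3, 0.1]
width: 0.0881
t 2.4 pos [0.4967 0.2966 0.3546] f [-0.45  0.28  0.1 ] w 0.08805185563441681
[[ 0.055 -0.    -0.998]
 [ 0.998  0.     0.055]
 [ 0.    -1.     0.   ]]
q [-0.428  0.704 -0.325  1.756  0.313  0.733  0.6  ]
0.93 14092 (array([511.5, 297.6]), array([ 60.3, 209.2]), np.float32(176.8))
0.61 3927 (array([369. , 502.8]), array([51.4, 56.3]), np.float32(98.2))
0.57 7367 (array([550.6, 457.1]), array([ 46.7, 165.7]), np.float32(50.2))
[ 0.5556  0.4651 -0.0013] 0.88
[0.512  0.2999 0.0013] 0.72
```

View pics/w1.png

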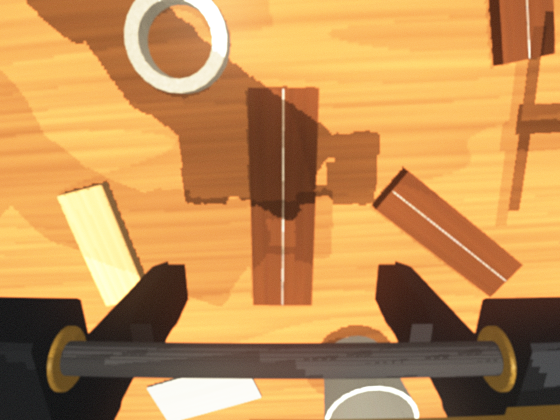

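The wrist view shows the blank upright at (283,195) with its pencil line centred between the fingers, a smaller look-alike at (445,230), the offcut at (100,245) and the tape at (178,40). The blank measures 209 x 60 mm, centre (0.5115, 0.2976), yaw -3.2°. Descending to grasp.

```bash
python3 -m jog '[[0.0018,0.05,0,0,0,0,1],[0,0.05,0,0,0,0,1],[0,0.05,0,0,0,0,1],[0,0.0346,0,0,0,0,1],[0,0,0,0,0,0,1]]' 20; python3 -m jog '[[0,0,0,0,0,0,0],[0,0,0,0,0,0,0],[0,0,0,0,0,0,0],[0,0,0,0,0,0,0],[0,0,0,0,0,0,0]]' 20
```

```text
t: 3.18
ee_pos: [0.4966, 0.2988, 0.1689]
ee_rot: [[0.054, -0.0, -0.999], [0.999, -0.001, 0.054], [-0.001, -1.0, 0.0]]
ft_force: [0.3, 0.3, -0.1]
width: 0.0884
t: 3.8
ee_pos: [0.4967, 0.2985, 0.1706]
ee_rot: [[0.054, 0.001, -0.999], [0.999, 0.0, 0.054], [0.0, -1.0, -0.001]]
ft_force: [-0.5, -1.2, 6.2]
width: 0.0602
```

```bash
python3 -m jog '[[0,0,0,0,0,0,0],[0,-0.01,0,0,0,0,0],[0,-0.02,0,0,0,0,0],[0,-0.04,0,0,0,0,0],[0,-0.04,0,0,0,0,0]]' 13; python3 -m jog '[[0,-0.04,0,0,0,0,0],[-0.03,0,0,0,0,0,0],[-0.03,0,0,0,0,0,0],[0,0,0,0,0,0,0],[0,0,0,0,0,0,0]]' 13
python3 - <<'E'
from h import *
st()
p=ctrl.read_camera('wrist'); cv2.imwrite('pics/w2.png',p['frame'])
for d in ctrl.trace('blank',p)[:3]: print(round(d['confidence'],2),d['region'].sum(),rect(p,d['region'],ctrl.read_state()['ee_pos'][2]-.15))
p=ctrl.read_camera('top');cv2.imwrite('pics/t2.png',cv2.resize(p['frame'][140:280,280:420],None,fx=4,fy=4,interpolation=cv2.INTER_CUBIC))
E
```

```text
t: 4.42
ee_pos: [0.4964, 0.2984, 0.2821]
ee_rot: [[0.053, -0.0, -0.999], [0.999, 0.0, 0.053], [0.0, -1.0, 0.0]]
ft_force: [0.4, -0.1, -2.4]
width: 0.0602
t: 5.05
ee_pos: [0.4934, 0.2392, 0.321]
ee_rot: [[0.053, 0.001, -0.999], [0.999, 0.002, 0.053], [0.002, -1.0, -0.001]]
ft_force: [0.9, -0.1, -2.5]
width: 0.0596
t 5.05 pos [0.4934 0.2392 0.321 ] f [ 0.87 -0.14 -2.53] w 0.05959949933378627
[[ 0.053  0.001 -0.999]
 [ 0.999  0.002  0.053]
 [ 0.002 -1.    -0.001]]
q [-0.347  0.72  -0.314  1.875  0.367  0.601  0.625]
0.8 6856 (array([474.2, 340.2]), array([21.5, 74.3]), np.float32(50.51))
0.7 46679 (array([459.5, 241.6]), array([ 60.7, 111.1]), np.float32(176.72))
```

View pics/w2.png

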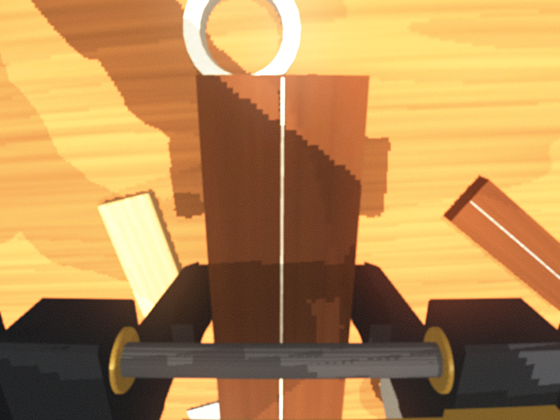

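View pics/t2.png

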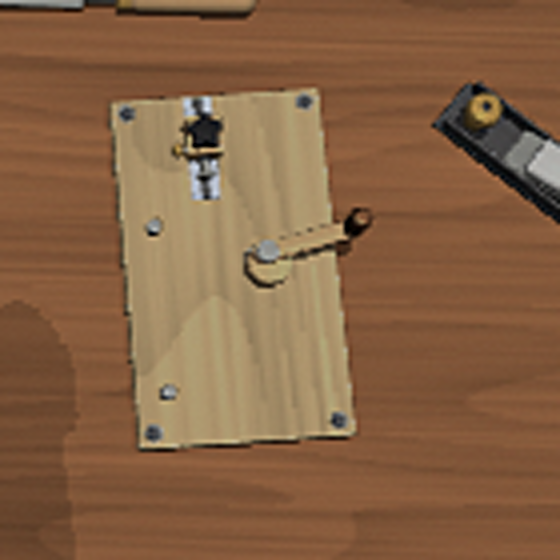

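```bash
python3 - <<'E'
from h import *
p=ctrl.read_camera('top')
for d in ctrl.trace('jig',p)[:1]:
    print(d['confidence'],rect(p,d['region'],.018)); np.save('jr.npy',d['region'])
for k in ['dowel_a','stop','cam_knob','cam_pivot','cam_disc']:
    for d in ctrl.place_of(k,p)[:3]: print(k,np.round(d['centre'],4),round(d['confidence'],2))
f=p['frame']
# edges by colour, subpixel from upsampled saturation
c,_=cv2.findContours(np.load('jr.npy').astype(np.uint8),0,1); c=max(c,key=cv2.contourArea).reshape(-1,2)
X=onplane(p,c,.018)[:,:2]*1000
r=cv2.minAreaRect(X.astype(np.float32)); b=cv2.boxPoints(r); print(np.round(b,1))
# line fit each side
for i in range(4):
    a,bb=b[i],b[(i+1)%4]; t=(bb-a)/np.linalg.norm(bb-a); n=np.array([-t[1],t[0]])
    s=(X-a)@t; dd=(X-a)@n; L=np.linalg.norm(bb-a)
    m=(abs(dd)<7)&(s>.08*L)&(s<.92*L)
    l=cv2.fitLine(X[m].astype(np.float32),cv2.DIST_HUBER,0,.01,.01).ravel()
    print(round(L,1),m.sum(),np.round(np.degrees(np.arctan2(l[1],l[0]))%180,2),np.round(l,3))
E
```

```text
0.26 (array([ 668.3, -180.2]), array([30.6, 38.8]), np.float32(166.7))
stop [ 0.6462 -0.1819  0.0189] 0.43
cam_knob [ 0.5886 -0.302   0.068 ] 0.63
cam_pivot [ 0.5638 -0.2302  0.0167] 0.67
cam_disc [ 0.5641 -0.232   0.0167] 0.48
[[ 645.9 -190.6]
 [ 683.7 -199.6]
 [ 690.7 -169.8]
 [ 653.  -160.9]]
38.8 9 172.34 [ 9.91000e-01 -1.33000e-01  6.66985e+02 -1.92897e+02]
30.6 7 77.57 [ 2.15000e-01  9.77000e-01  6.85007e+02 -1.83146e+02]
38.8 9 164.79 [ 9.65000e-01 -2.62000e-01  6.71712e+02 -1.67105e+02]
30.6 8 70.72 [ 3.30000e-01  9.44000e-01  6.52724e+02 -1.75233e+02]
```

```bash
python3 -m jog '[[-0.047,-0.026,-0.018,0,0,0,0],[-0.047,-0.026,-0.018,0,0,0,0],[-0.047,-0.026,-0.018,0,0,0,0],[-0.047,-0.026,-0.018,0,0,0,0],[-0.047,-0.026,-0.018,0,0,0,0]]' 13; python3 -m jog '[[0,0,0,0,0,0,0],[0,0,0,0,0,0,0],[0,0,0,0,0,0,0],[0,0,0,0,0,0,0],[0,0,0,0,0,0,0]]' 13
python3 - <<'E'
from h import *
st()
p=ctrl.read_camera('wrist'); cv2.imwrite('pics/w3.png',p['frame']); np.save('w3.npy',p,allow_pickle=True)
for k in ['dowel_a','stop','cam_knob','cam_pivot','jig','cam_disc']:
    for d in ctrl.place_of(k,p)[:3]: print(k,np.round(d['centre'],4),round(d['confidence'],2),np.round(proj(p,d['centre'])[0]))
E
```

```text
t: 6.18
ee_pos: [0.5709, -0.0026, 0.4509]
ee_rot: [[0.053, -0.0, -0.999], [0.999, 0.0, 0.053], [0.0, -1.0, 0.0]]
ft_force: [1.4, -0.5, -3.0]
width: 0.0599
t: 6.8
ee_pos: [0.5706, -0.0001, 0.4499]
ee_rot: [[0.052, -0.001, -0.999], [0.999, 0.0, 0.052], [0.0, -1.0, 0.001]]
ft_force: [-0.4, 0.3, -2.6]
width: 0.0601
t 6.8 pos [ 5.706e-01 -1.000e-04  4.499e-01] f [-0.38  0.33 -2.61] w 0.06009032469900395
[[ 0.052 -0.001 -0.999]
 [ 0.999  0.     0.052]
 [ 0.    -1.     0.001]]
q [ 0.18   0.586 -0.437  1.669  0.291  0.952  1.155]
dowel_a [ 0.593  -0.1375  0.0184] 0.54 [168. 194.]
dowel_a [ 0.4514 -0.1539  0.0149] 0.5 [136.  70.]
stop [ 0.6518 -0.1806  0.0182] 0.83 [141. 241.]
stop [ 8.005e-01 -9.720e-02  3.000e-04] 0.43 [222. 329.]
cam_knob [ 0.5852 -0.3023  0.0578] 0.76 [ 14. 205.]
cam_pivot [ 0.5633 -0.2342  0.0188] 0.76 [ 85. 175.]
jig [ 0.5316 -0.1788 -0.0021] 0.96 [132. 143.]
jig [ 0.5873 -0.3035  0.0617] 0.71 [ 11. 207.]
cam_disc [ 0.5589 -0.2321  0.0194] 0.96 [ 86. 171.]
cam_disc [ 0.4517 -0.1539  0.0162] 0.22 [135.  71.]
```

View pics/w3.png

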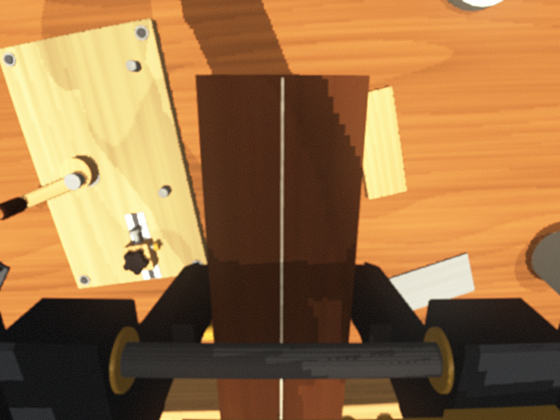

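```bash
python3 - <<'E'
from h import *
p=np.load('w3.npy',allow_pickle=True).item(); f=p['frame']
cv2.imwrite('pics/w3z.png',cv2.resize(f[170:300,60:220],None,fx=5,fy=4.6,interpolation=cv2.INTER_CUBIC)[:598])
# board edges: gradient-based. approximate frame by yaw guess from jig place
hsv=cv2.cvtColor(f,cv2.COLOR_BGR2HSV); print(hsv[100,60],hsv[100,185],hsv[20,40])
m=((hsv[...,0]>=15)&(hsv[...,0]<40)&(hsv[...,2]>90)).astype(np.uint8)
m[:, 207:]=0
m=cv2.morphologyEx(m,cv2.MORPH_CLOSE,np.ones((9,9)))
m=cv2.morphologyEx(m,cv2.MORPH_OPEN,np.ones((9,9)))
n,l,s,c=cv2.connectedComponentsWithStats(m); i=1+np.argmax(s[1:,4]); m=(l==i)
cv2.imwrite('pics/m.png',m.astype(np.uint8)*255)
print(rect(p,m,.018))
c,_=cv2.findContours(m.astype(np.uint8),0,1); c=max(c,key=cv2.contourArea).reshape(-1,2)
X=onplane(p,c,.018)[:,:2]*1000
r=cv2.minAreaRect(X.astype(np.float32)); b=cv2.boxPoints(r); print(np.round(b,1))
for i in range(4):
    a,bb=b[i],b[(i+1)%4]; t=(bb-a)/np.linalg.norm(bb-a); nn=np.array([-t[1],t[0]])
    s=(X-a)@t; dd=(X-a)@nn; L=np.linalg.norm(bb-a)
    k=(abs(dd)<5)&(s>.08*L)&(s<.9*L)
    q=cv2.fitLine(X[k].astype(np.float32),cv2.DIST_HUBER,0,.01,.01).ravel()
    print(round(L,1),k.sum(),np.round(np.degrees(np.arctan2(q[1],q[0]))%180,2),np.round(q,3))
E
```

```text
[ 25  94 251] [ 14 174 231] [ 15 173 234]
(array([ 573.4, -241.7]), array([297.5, 398.5]), np.float32(175.07))
[[ 362.1 -372.8]
 [ 759.1 -407. ]
 [ 784.7 -110.6]
 [ 387.7  -76.3]]Traceback (most recent call last):
  File "<stdin>", line 20, in <module>
cv2.error: OpenCV(4.12.0) /io/opencv/modules/imgproc/src/linefit.cpp:50: error: (-215:Assertion failed) count > 0 in function 'fitLine2D_wods'
```

View pics/w3z.png

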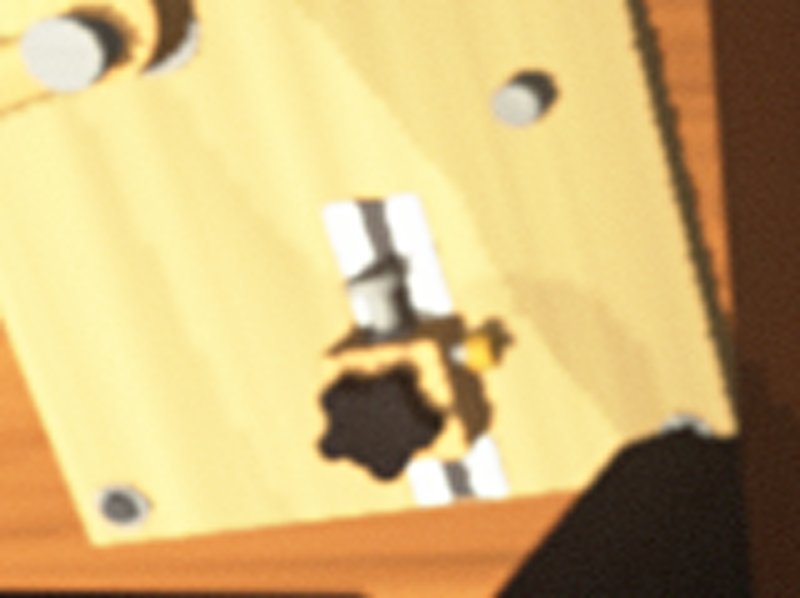

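View pics/m.png

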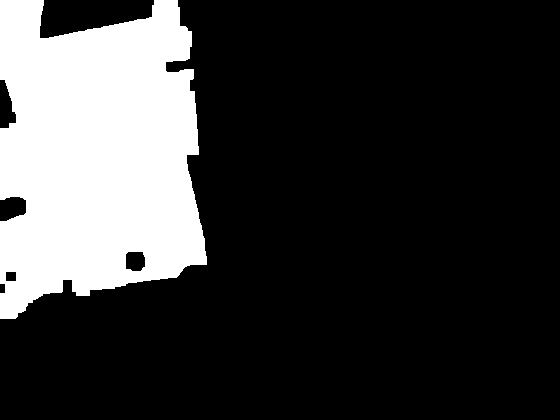

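```bash
python3 - <<'E'
from h import *
p=np.load('w3.npy',allow_pickle=True).item(); f=p['frame']
hsv=cv2.cvtColor(f,cv2.COLOR_BGR2HSV)
m=((hsv[...,1]<140)&(hsv[...,2]>100)).astype(np.uint8); m[:,206:]=0; m[300:]=0
n,l,s,c=cv2.connectedComponentsWithStats(m); i=1+np.argmax(s[1:,4]); m=(l==i).astype(np.uint8)
c,_=cv2.findContours(m,0,1); c=max(c,key=cv2.contourArea).reshape(-1,2)
X=onplane(p,c,.018)[:,:2]*1000
print(rect(p,m,.018))
r=cv2.minAreaRect(X.astype(np.float32)); b=cv2.boxPoints(r); print(np.round(b,1))
for i in range(4):
    a,bb=b[i],b[(i+1)%4]; t=(bb-a)/np.linalg.norm(bb-a); nn=np.array([-t[1],t[0]])
    s=(X-a)@t; dd=(X-a)@nn; L=np.linalg.norm(bb-a)
    k=(abs(dd)<5)&(s>.06*L)&(s<.9*L)
    if k.sum()<5: continue
    q=cv2.fitLine(X[k].astype(np.float32),cv2.DIST_HUBER,0,.01,.01).ravel()
    print(round(L,1),k.sum(),np.round(np.degrees(np.arctan2(q[1],q[0]))%180,2),np.round(q,2))
# dowel tops (z=.034), crop px
for nm,uv in [('dowB',(60+515/5,170+105/4.6)),]:
    print(nm,onplane(p,[uv],.034))
cv2.imwrite('pics/w3d.png',cv2.resize(f[30:210,50:190],None,fx=4,fy=3.3,interpolation=cv2.INTER_CUBIC))
v=f.copy(); cv2.drawContours(v,[c.reshape(-1,1,2)],-1,(255,0,255),1); cv2.imwrite('pics/m2.png',v[:300,:220])
E
```

```text
(array([ 559.3, -216.4]), array([208.7, 301. ]), np.float32(4.98))
[[ 400.3 -125.5]
 [ 418.4 -333.4]
 [ 718.3 -307.3]
 [ 700.2  -99.3]]
208.7 147 95.38 [ 9.0000e-02 -1.0000e+00  4.0982e+02 -2.2024e+02]
301.0 16 3.45 [ 1.0000e+00  6.0000e-02  5.9019e+02 -3.1601e+02]
208.7 104 95.37 [ 9.0000e-02 -1.0000e+00  7.0857e+02 -2.0935e+02]
301.0 221 5.29 [ 1.0000e+00  9.0000e-02  5.4665e+02 -1.1413e+02]
dowB [[ 0.58706969 -0.13763663  0.034     ]]
```

View pics/w3d.png

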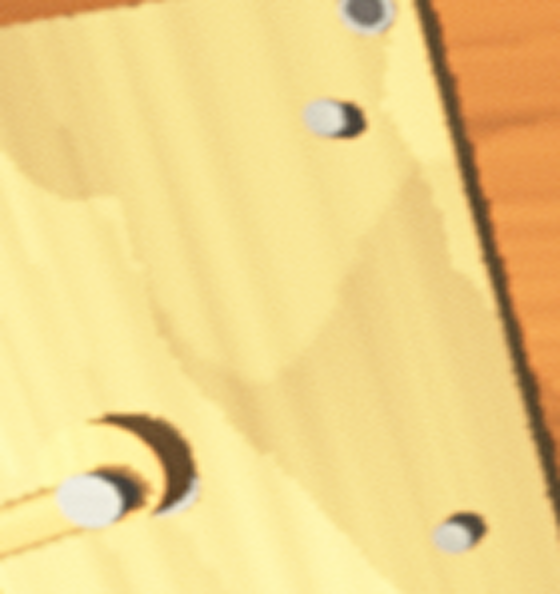

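View pics/m2.png

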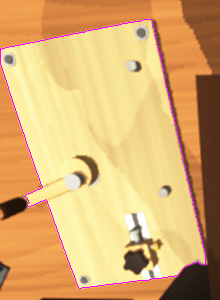

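```bash
cat >> h.py <<'E'
O=np.array([.5307,-.1789]); Y=np.radians(5.33); EX=np.array([np.cos(Y),np.sin(Y)]); EY=np.array([-EX[1],EX[0]])
def tojig(xy):
    d=np.asarray(xy)[...,:2]-O; return np.stack([d@EX,d@EY],-1)*1000
def toworld(j): j=np.asarray(j)/1000; return O+j[0]*EX+j[1]*EY
E
python3 - <<'E'
from h import *
p=np.load('w3.npy',allow_pickle=True).item()
g=lambda x,y:(60+x/5,170+y/4.6)
for nm,xy,z in [('faceL',(347,285),.036),('face mid',(372,270),.036),('faceR',(400,258),.036),('blockfront',(330,352),.04),('blockfront r',(430,338),.04),('plate end',(370,197),.019)]:
    print(nm,np.round(tojig(onplane(p,[g(*xy)],z)[0]),1))
print('dowA',tojig(onplane(p,[(131.25,65.8)],.034)[0]))
for a in (.0,.15,.25):
    th=np.radians(290)-a; print('knob',a, proj(p,np.r_[toworld([28+75*np.cos(th),-53.5+75*np.sin(th)]),.084]))
s=ctrl.read_state()
tgt=toworld([-30,-3.5]); d=tgt-s['ee_pos'][:2]; R=s['ee_rot']; print(tgt,d, (np.array(R).T@np.r_[d,0]))
E
```

```text
faceL [100.8 -15.8]
face mid [97.6 -8.6]
faceR [95.3 -0.9]
blockfront [117.1 -23.1]
blockfront r [116.7   2.2]
plate end [ 82.6 -11.8]
dowA [-79.39290364  35.57977165]
knob 0.0 [[  3.86201187 220.79267457]]
knob 0.15 [[ -2.44623112 211.64037518]]
knob 0.25 [[ -5.98796023 205.16447702]]
[ 0.50115484 -0.18517162] [-0.06964222 -0.18426414] [-1.87716094e-01 -1.08742051e-05  5.97158210e-02]
```

```bash
python3 -m jog '[[-0.0378,0.02,0.0123,0,0,0,0],[-0.0378,0.04,0.0123,0,0,0,0],[-0.0378,0.04,0.0123,0,0,0,0],[-0.0378,0.04,0.0123,0,0,0,0],[-0.0378,0.04,0.0123,0,0,0,0]]' 13; python3 -m jog '[[0,0,0,0,-4.15,0,0],[0,0,0,0,-4.15,0,0],[0,0,0,0,0,0,0],[0,0,0,0,0,0,0],[0,0,0,0,0,0,0]]' 13
python3 - <<'E'
from h import *
s=st(); print(tojig(s['ee_pos']),'yaw',np.degrees(np.arctan2(s['ee_rot'][1][0],s['ee_rot'][0][0]))-90)
p=ctrl.read_camera('wrist'); cv2.imwrite('pics/w4.png',p['frame'])
p=ctrl.read_camera('scene');cv2.imwrite('pics/s4.png',cv2.resize(p['frame'][170:330,130:330],None,fx=4,fy=3.7,interpolation=cv2.INTER_CUBIC))
E
```

```text
t: 7.78
ee_pos: [0.4992, -0.1876, 0.2692]
ee_rot: [[0.053, 0.002, -0.999], [0.999, -0.0, 0.053], [0.0, -1.0, -0.002]]
ft_force: [1.5, -1.0, -3.9]
width: 0.0599
t: 8.4
ee_pos: [0.4995, -0.1862, 0.2703]
ee_rot: [[-0.091, 0.0, -0.996], [0.996, -0.0, -0.091], [-0.0, -1.0, -0.0]]
ft_force: [-0.3, -0.5, -2.0]
width: 0.06
t 8.4 pos [ 0.4995 -0.1862  0.2703] f [-0.3  -0.49 -1.99] w 0.05998884113309564
[[-0.091  0.    -0.996]
 [ 0.996 -0.    -0.091]
 [-0.    -1.    -0.   ]]
q [ 0.48   0.796 -0.349  1.949  0.547  0.49   1.399]
[-31.7776368  -4.3902761] yaw 5.22348434116077
```

View pics/w4.png

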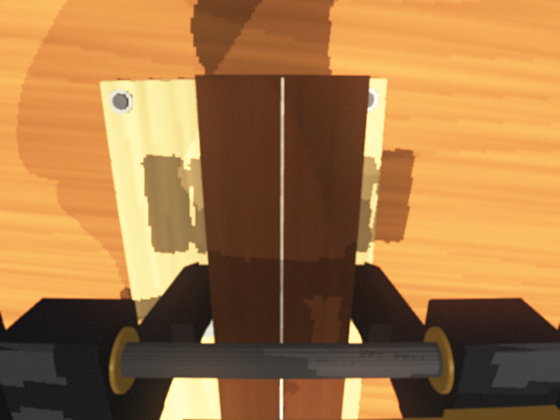

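View pics/s4.png

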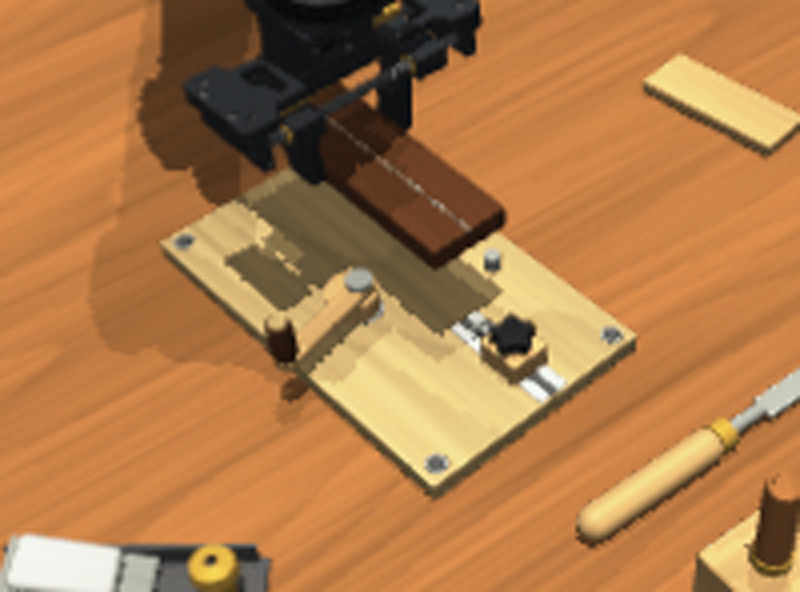

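```bash
python3 -m jog '[[0.0005,0.03,0,0,-0.1,0,0],[0,0.03,0,0,0,0,0],[0,0.018,0,0,0,0,0],[0,0,0,0,0,0,0],[0,0,0,0,0,0,0]]' 13; python3 -m jog '[[0,0.001,0,0,0,0,0],[0,0.001,0,0,0,0,0],[0,0.0005,0,0,0,0,0],[0,0,0,0,0,0,0],[0,0,0,0,0,0,0]]' 13; python3 - <<'E'
from h import *
for i in range(4):
    s=ctrl.read_state(); print(s['ft_force'],s['ee_pos'][2]); 
p=ctrl.read_camera('scene')
cv2.imwrite('pics/s5.png',cv2.resize(p['frame'][170:330,130:330],None,fx=4,fy=3.7,interpolation=cv2.INTER_CUBIC))
print(tojig(s['ee_pos']))
E
```

```text
t: 9.12
ee_pos: [0.4996, -0.1858, 0.1927]
ee_rot: [[-0.093, 0.001, -0.996], [0.996, -0.0, -0.093], [-0.0, -1.0, -0.001]]
ft_force: [-0.6, -0.6, -2.4]
width: 0.0602
t: 9.75
ee_pos: [0.4993, -0.1858, 0.1896]
ee_rot: [[-0.093, 0.0, -0.996], [0.996, 0.0, -0.093], [0.0, -1.0, -0.0]]
ft_force: [-0.0, 0.4, -3.0]
width: 0.0595
[-0.04673248  0.4439419  -3.0207866 ] 0.18959194620574518
[-0.04673248  0.4439419  -3.0207866 ] 0.18959194620574518
[-0.04673248  0.4439419  -3.0207866 ] 0.18959194620574518
[-0.04673248  0.4439419  -3.0207866 ] 0.18959194620574518
[-31.93879382  -3.96870208]
```

View pics/s5.png

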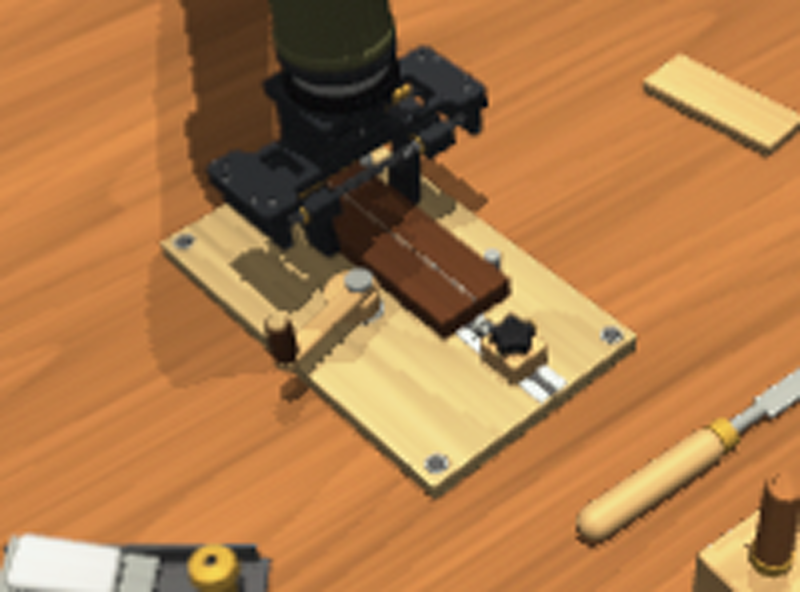

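```bash
python3 -m jog '[[0,0.0005,0,0,0,0,0],[0,0.0005,0,0,0,0,0],[0,0,0,0,0,0,0],[0,0,0,0,0,0,0],[0,0,0,0,0,0,0]]' 13; python3 -m jog '[[0,0.0003,0,0,0,0,0],[0,0,0,0,0,0,0],[0.001,0,0,0,0,0,0],[0.001,0,0,0,0,0,0],[0,0,0,0,0,0,0]]' 13
```

```text
t: 10.42
ee_pos: [0.4993, -0.1858, 0.1888]
ee_rot: [[-0.093, 0.0, -0.996], [0.996, -0.0, -0.093], [-0.0, -1.0, -0.0]]
ft_force: [-0.0, -0.3, 2.2]
width: 0.0603
t: 11.05
ee_pos: [0.4993, -0.1846, 0.1888]
ee_rot: [[-0.092, 0.001, -0.996], [0.996, -0.001, -0.092], [-0.002, -1.0, -0.001]]
ft_force: [-1.2, -1.8, 4.6]
width: 0.06
```

```bash
python3 -m jog '[[0,-0.0006,0,0,0,0,0],[0,0,0,0,0,0,0],[0.0005,0,0,0,0,0,0],[0.0005,0,0,0,0,0,0],[0,0,0,0,0,0,0]]' 13; python3 -m jog '[[0.0004,0,0,0,0,0,0],[0,0,0,0,0,0,0],[0.0003,0,0,0,0,0,0],[0,0,0,0,0,0,0],[0,0,0,0,0,0,0]]' 13;  python3 -m jog '[[0.0003,0,0,0,0,0,0],[0,0,0,0,0,0,0],[0.0003,0,0,0,0,0,0],[0,0,0,0,0,0,0],[0,0,0,0,0,0,0]]' 13
```

```text
t: 11.68
ee_pos: [0.4991, -0.1832, 0.1888]
ee_rot: [[-0.093, 0.0, -0.996], [0.996, -0.001, -0.093], [-0.001, -1.0, -0.0]]
ft_force: [1.7, -2.3, -2.7]
width: 0.0597
t: 12.3
ee_pos: [0.4991, -0.183, 0.1889]
ee_rot: [[-0.093, 0.0, -0.996], [0.996, -0.001, -0.093], [-0.001, -1.0, -0.0]]
ft_force: [2.7, -6.0, -4.1]
width: 0.0596
t: 12.92
ee_pos: [0.4991, -0.1828, 0.1889]
ee_rot: [[-0.093, 0.0, -0.996], [0.996, -0.002, -0.093], [-0.002, -1.0, -0.0]]
ft_force: [0.7, -6.3, -3.9]
width: 0.0597
```

```bash
python3 -m jog '[[-0.0004,0,0,0,0,0,0],[0,0,-0.002,0,0,0,0],[0,0,-0.002,0,0,0,0],[0,0,-0.002,0,0,0,0],[0,0,0,0,0,0,0]]' 13; python3 - <<'E'
from h import *
s=ctrl.read_state(); print(tojig(s['ee_pos']),s['wrist_torque'])
p=ctrl.read_camera('scene')
cv2.imwrite('pics/s6.png',cv2.resize(p['frame'][200:300,200:300],None,fx=6,fy=6,interpolation=cv2.INTER_CUBIC))
E
```

```text
t: 13.55
ee_pos: [0.5035, -0.1824, 0.1888]
ee_rot: [[-0.093, -0.004, -0.996], [0.996, -0.002, -0.093], [-0.002, -1.0, 0.004]]
ft_force: [-2.1, -6.0, -1.3]
width: 0.0604
[-27.39005938  -0.95751947] [-1.0718261   0.18944203  0.25109047]
```

View pics/s6.png

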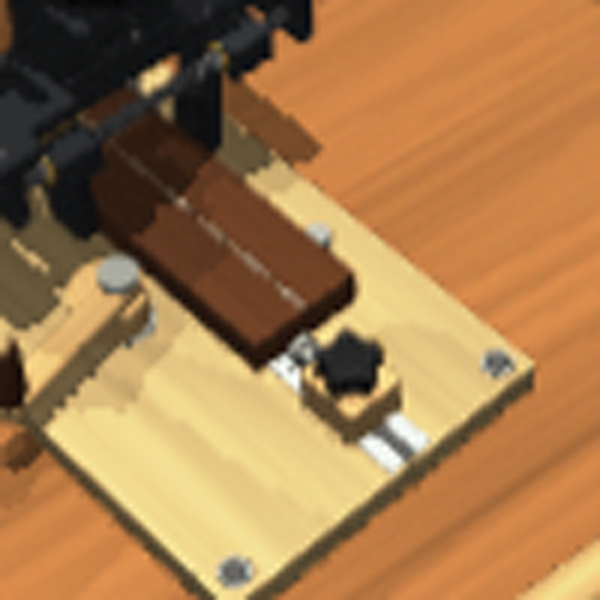

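```bash
python3 -m jog '[[-0.0005,0,0,0,0,0,0],[0,0,-0.0015,0,0,0,0],[0,0,-0.0015,0,0,0,0],[0,0,0,0,0,0,0],[0,0,0,0,0,0,0]]' 13; python3 - <<'E'
from h import *
s=ctrl.read_state(); print(tojig(s['ee_pos']),s['wrist_torque'])
E
```

```text
t: 14.22
ee_pos: [0.5071, -0.1822, 0.1888]
ee_rot: [[-0.093, -0.002, -0.996], [0.996, -0.001, -0.093], [-0.001, -1.0, 0.002]]
ft_force: [-1.6, -5.6, -0.8]
width: 0.06
[-23.81416499  -1.08039908] [-0.97501592  0.25128397  0.22807611]
```

```bash
python3 -m jog '[[-0.0004,0,0,0,0,0,0],[0,0,0,0,0,0,0],[0,0,-0.001,0,0,0,0],[0,0,0,0,0,0,0],[0,0,0,0,0,0,0]]' 13;python3 -m jog '[[0,0,0,0,0,0,0],[0,0,-0.001,0,0,0,0],[0,0,0,0,0,0,0],[0,0,0,0,0,0,0],[0,0,0,0,0,0,0]]' 13; python3 - <<'E'
from h import *
s=ctrl.read_state(); print(tojig(s['ee_pos']),s['wrist_torque'])
E
```

```text
t: 14.85
ee_pos: [0.5088, -0.1821, 0.1888]
ee_rot: [[-0.093, -0.001, -0.996], [0.996, -0.0, -0.093], [-0.0, -1.0, 0.001]]
ft_force: [0.2, -4.4, -2.9]
width: 0.0601
t: 15.48
ee_pos: [0.5098, -0.1821, 0.1888]
ee_rot: [[-0.093, -0.001, -0.996], [0.996, -0.0, -0.093], [-0.0, -1.0, 0.001]]
ft_force: [-0.9, -5.3, -1.6]
width: 0.0596
[-21.11110067  -1.20013248] [-1.00597611  0.21827894  0.20830302]
```

```bash
python3 -m jog '[[-0.0003,0,0,0,0,0,0],[0,0,-0.001,0,0,0,0],[0,0,0,0,0,0,0],[0,0,0,0,0,0,0],[0,0,0,0,0,0,0]]' 13;python3 -m jog '[[0,0,0,0,0,0,0],[0,0,-0.001,0,0,0,0],[0,0,0,0,0,0,0],[0,0,0,0,0,0,0],[0,0,0,0,0,0,0]]' 13; python3 - <<'E'
from h import *
s=ctrl.read_state(); print(tojig(s['ee_pos']),s['wrist_torque'])
E
```

```text
t: 16.1
ee_pos: [0.5107, -0.182, 0.1888]
ee_rot: [[-0.093, -0.001, -0.996], [0.996, 0.0, -0.093], [0.0, -1.0, 0.001]]
ft_force: [-3.0, -4.4, -2.5]
width: 0.0601
t: 16.73
ee_pos: [0.511, -0.182, 0.1888]
ee_rot: [[-0.093, -0.003, -0.996], [0.996, -0.0, -0.093], [0.0, -1.0, 0.003]]
ft_force: [-4.3, -3.7, -0.9]
width: 0.0599
[-19.86276121  -1.21233297] [-0.76726529  0.8884243   0.20912587]
```

```bash
python3 -m jog '[[0,0,0.0003,0,-0.2,0,0],[0,0,0,0,0,0,0],[0,0,0,0,0,0,0],[0,0,0,0,0,0,0],[0,0,0,0,0,0,0]]' 13; python3 -c "
from h import *
s=ctrl.read_state(); print(tojig(s['ee_pos']),s['wrist_torque'])"
python3 -m jog '[[0,0,0,0,-0.2,0,0],[0,0,0,0,0,0,0],[0,0,0,0,0,0,0],[0,0,0,0,0,0,0],[0,0,0,0,0,0,0]]' 13; python3 -c "
from h import *
s=ctrl.read_state(); print(tojig(s['ee_pos']),s['wrist_torque'],np.degrees(np.arctan2(s['ee_rot'][1][0],s['ee_rot'][0][0]))-90)"
```

```text
t: 17.35
ee_pos: [0.5109, -0.182, 0.1888]
ee_rot: [[-0.095, -0.002, -0.995], [0.995, 0.0, -0.095], [0.0, -1.0, 0.002]]
ft_force: [-3.9, -4.1, -1.2]
width: 0.0597
[-19.98380884  -1.28837822] [-0.81141844  0.73915126 -0.09560679]
t: 17.98
ee_pos: [0.511, -0.1821, 0.1888]
ee_rot: [[-0.098, -0.002, -0.995], [0.995, 0.0, -0.098], [0.0, -1.0, 0.002]]
ft_force: [-3.6, -4.0, -1.8]
width: 0.0598
[-19.95414898  -1.31714082] [-0.8058638   0.71232707 -0.36529355] 5.599659128930867
```

```bash
python3 -m jog '[[0,0,0,0,0.2,0,0],[0,0,0,0,0,0,0],[0,0,0,0,0,0,0],[0,0,0,0,0,0,0],[0,0,0,0,0,0,0]]' 13; python3 -c "
from h import *
s=ctrl.read_state(); print(tojig(s['ee_pos']),s['wrist_torque'],np.degrees(np.arctan2(s['ee_rot'][1][0],s['ee_rot'][0][0]))-90)"
```

```text
t: 18.6
ee_pos: [0.511, -0.182, 0.1888]
ee_rot: [[-0.096, -0.002, -0.995], [0.995, 0.0, -0.096], [0.0, -1.0, 0.002]]
ft_force: [-3.6, -3.7, -1.5]
width: 0.06
[-19.94686489  -1.2450836 ] [-0.78837563  0.69866496 -0.02949712] 5.480188888110163
```

```bash
python3 -m jog '[[0,0,0,0,0,0,0.8],[0,0,0,0,0,0,0.8],[0,0,0,0,0,0,0.8],[0,0,0,0,0,0,0.8],[0,0,0,0,0,0,0.8]]' 13; python3 - <<'E'
from h import *
s=ctrl.read_state(); print(tojig(s['ee_pos']),s['wrist_torque'],s['ft_force'])
p=ctrl.read_camera('scene')
cv2.imwrite('pics/s7.png',cv2.resize(p['frame'][190:290,180:300],None,fx=6,fy=6,interpolation=cv2.INTER_CUBIC))
E
```

```text
t: 19.23
ee_pos: [0.5118, -0.1818, 0.1889]
ee_rot: [[-0.097, 0.0, -0.995], [0.995, 0.0, -0.097], [0.0, -1.0, -0.0]]
ft_force: [0.4, -0.2, 0.7]
width: 0.0709
[-19.09908541  -1.15576768] [ 0.00576066 -0.03766689 -0.03882964] [ 0.35315121 -0.24915008  0.7357337 ]
```

View pics/s7.png

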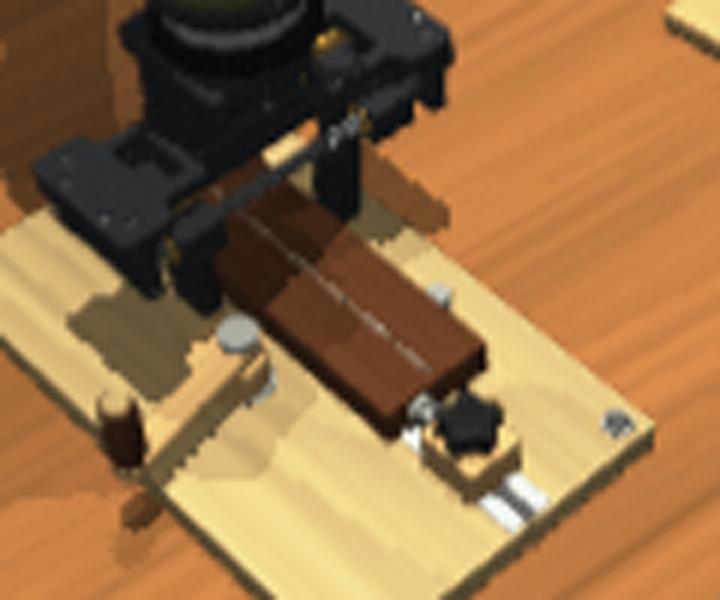

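```bash
python3 -m jog '[[0,-0.02,0,0,0,0,0.8],[0,-0.045,0,0,0,0,0.8],[0,-0.045,0,0,0,0,0.8],[0,-0.03,-0.05,0,0,0,0.8],[0,-0.02,-0.05,0,0,0,0.8]]' 13; python3 -m jog '[[0,0,0,0,0,0,0.8],[0,0,0,0,0,0,0.8],[0,0,0,0,0,0,0.8],[0,0,0,0,0,0,0.5],[0,0,0,0,0,0,0.5]]' 13; python3 - <<'E'
from h import *
s=st()
p=ctrl.read_camera('wrist'); cv2.imwrite('pics/w8.png',p['frame']); np.save('w8.npy',p,allow_pickle=True)
for k in ['cam_knob','blank','stop']:
    for d in ctrl.place_of(k,p)[:2]: print(k,tojig(d['centre']),d['centre'][2],round(d['confidence'],2),np.round(proj(p,d['centre'])[0]))
E
```

```text
t: 19.9
ee_pos: [0.6121, -0.1727, 0.3511]
ee_rot: [[-0.096, 0.002, -0.995], [0.995, -0.0, -0.096], [-0.0, -1.0, -0.002]]
ft_force: [0.8, -0.4, -0.9]
width: 0.0704
t: 20.52
ee_pos: [0.6108, -0.1725, 0.3487]
ee_rot: [[-0.096, -0.001, -0.995], [0.995, -0.0, -0.096], [0.0, -1.0, 0.001]]
ft_force: [0.2, 0.6, -0.1]
width: 0.0527
t 20.525 pos [ 0.6108 -0.1725  0.3487] f [ 0.22  0.59 -0.06] w 0.05269960767685532
[[-0.096 -0.001 -0.995]
 [ 0.995 -0.    -0.096]
 [ 0.    -1.     0.001]]
q [ 0.45   0.797 -0.462  1.58   0.431  0.868  1.494]
cam_knob [  45.13537565 -128.74939948] 0.062 0.79 [114. 162.]
blank [-5.01408909 -3.14784221] 0.0168 0.93 [279.  93.]
stop [119.73078697 -12.77727089] 0.0173 0.72 [268. 232.]
stop [  43.81835603 -126.7182768 ] 0.0614 0.18 [116. 160.]
```

View pics/w8.png

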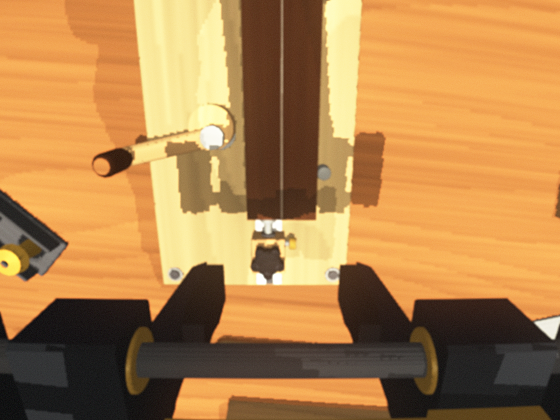

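```bash
python3 - <<'E'
from h import *
p=np.load('w8.npy',allow_pickle=True).item(); f=p['frame']
a=cv2.resize(f[150:285,225:345],None,fx=5,fy=4.4,interpolation=cv2.INTER_CUBIC); cv2.imwrite('pics/w8z.png',a[:600])
a=cv2.resize(f[100:190,80:250],None,fx=4.5,fy=4.5,interpolation=cv2.INTER_CUBIC); cv2.imwrite('pics/w8k.png',a[:600])
E
```

```text
(no output)
```

View pics/w8z.png

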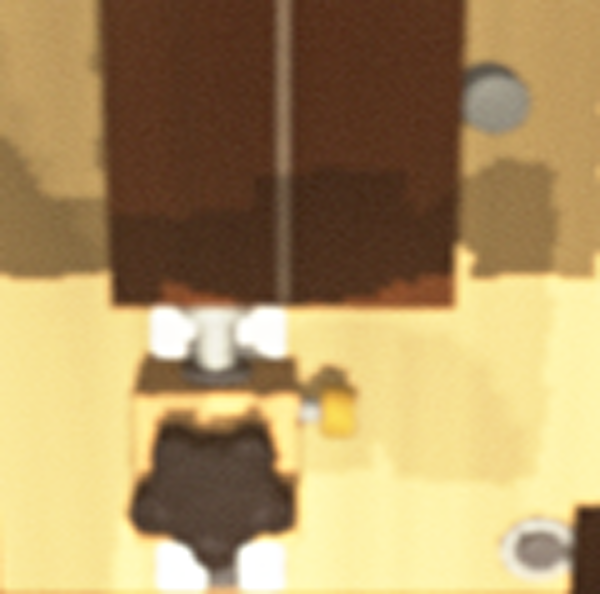

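View pics/w8k.png

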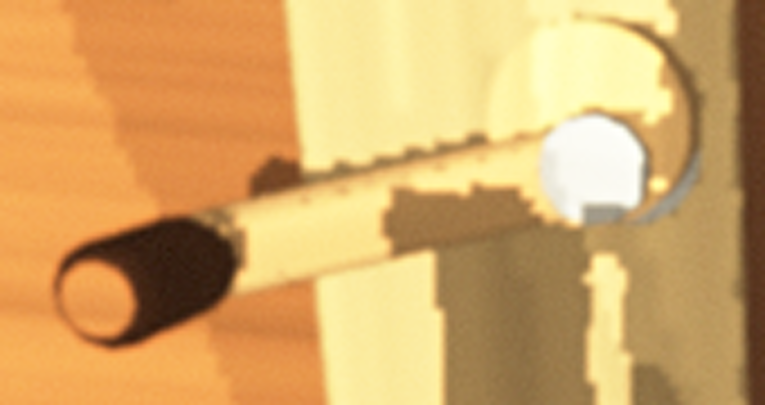

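```bash
python3 - <<'E'
from h import *
p=np.load('w8.npy',allow_pickle=True).item()
k=onplane(p,[(101.8,165.6)],.084)[0]; j=tojig(k); print(k,j)
pv=tojig(onplane(p,[(80+595/4.5,100+165/4.5)],.052)[0]); print('pivot screw',pv)
d=j-[28,-53.5]; print(np.hypot(*d),np.degrees(np.arctan2(d[1],d[0])), 'lever',np.radians(290-np.degrees(np.arctan2(d[1],d[0]))%360))
s=ctrl.read_state(); R=np.array(s['ee_rot'])
dd=np.r_[k[:2]-s['ee_pos'][:2],0]; print(R.T@dd)
E
```

```text
[ 0.58629403 -0.30134446  0.084     ] [  43.97955359 -127.07927548]
pivot screw [ 27.62790029 -53.8798009 ]
75.29446137175708 -77.74707987110078 lever 0.13521205116568627
[-1.26053354e-01 -9.25493720e-06  3.72069521e-02]
```

```bash
python3 -m jog '[[-0.042,0,0.0124,0,0,0,0.5],[-0.042,0,0.0124,0,0,0,0.5],[-0.042,0.02,0.0124,0,0,0,0.5],[0,0.05,0,0,0,0,0.5],[0,0.05,0,0,0,0,0.5]]' 10; python3 - <<'E'
from h import *
s=st(); print(tojig(s['ee_pos']))
p=ctrl.read_camera('scene')
cv2.imwrite('pics/s9.png',cv2.resize(p['frame'][190:310,150:290],None,fx=5,fy=5,interpolation=cv2.INTER_CUBIC))
E
```

```text
t: 21.35
ee_pos: [0.5862, -0.3024, 0.228]
ee_rot: [[-0.095, 0.002, -0.995], [0.995, -0.001, -0.095], [-0.001, -1.0, -0.001]]
ft_force: [-0.4, -0.4, -0.0]
width: 0.0441
t 21.35 pos [ 0.5862 -0.3024  0.228 ] f [-0.39 -0.44 -0.  ] w 0.04409551978786161
[[-0.095  0.002 -0.995]
 [ 0.995 -0.001 -0.095]
 [-0.001 -1.    -0.001]]
q [ 0.617  0.983 -0.406  1.563  0.532  0.705  1.628]
[  43.75710769 -128.12790831]
```

View pics/s9.png

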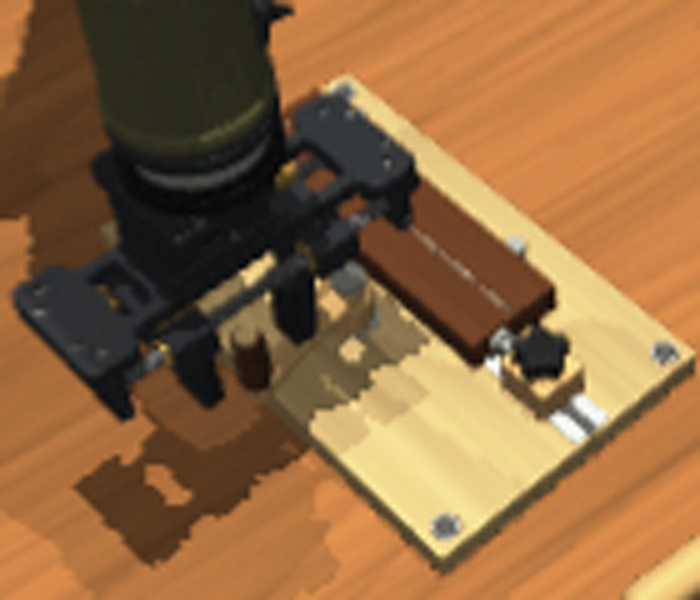

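```bash
python3 -m jog '[[0.001,0.005,0,0,0,0,0.3],[0,0,0,0,0,0,0.0],[0,0,0,0,0,0,0],[0,0,0,0,0,0,0],[0,0,0,0,0,0,0]]' 10; python3 -m jog '[[0,0,0,0,0,0,0],[0,0,0,0,0,0,0],[0,0,0,0,0,0,0],[0,0,0,0,0,0,0],[0,0,0,0,0,0,0]]' 10; python3 -c "
from h import *
s=ctrl.read_state(); print(tojig(s['ee_pos']),s['wrist_torque'])"
```

```text
t: 22.02
ee_pos: [0.5872, -0.3016, 0.2261]
ee_rot: [[-0.096, 0.004, -0.995], [0.995, -0.003, -0.096], [-0.003, -1.0, -0.004]]
ft_force: [0.2, -4.2, 6.4]
width: 0.0177
t: 22.65
ee_pos: [0.5872, -0.3016, 0.226]
ee_rot: [[-0.096, 0.004, -0.995], [0.995, -0.003, -0.096], [-0.003, -1.0, -0.004]]
ft_force: [1.5, -3.5, 7.4]
width: 0.0171
[  44.89827814 -127.40792209] [-0.64347837 -0.10563413  0.00124738]
```

```bash
python3 -m jog '[[0,-0.002,0,0,0,0,0],[0,0,0,0,0,0,0],[0,0,0,0,0,0,0],[0,0,0,0,0,0,0],[0,0,0,0,0,0,0]]' 10; python3 - <<'E'
from h import *
s=ctrl.read_state(); print(tojig(s['ee_pos']),s['wrist_torque'])
p=ctrl.read_camera('scene')
cv2.imwrite('pics/s10.png',cv2.resize(p['frame'][200:300,150:270],None,fx=6,fy=6,interpolation=cv2.INTER_CUBIC))
E
```

```text
t: 23.28
ee_pos: [0.5867, -0.3018, 0.2263]
ee_rot: [[-0.095, 0.002, -0.995], [0.995, -0.002, -0.095], [-0.003, -1.0, -0.002]]
ft_force: [3.1, -4.9, -0.9]
width: 0.0179
[  44.30845707 -127.60418934] [-0.90717577 -0.54369321 -0.0807691 ]
```

View pics/s10.png

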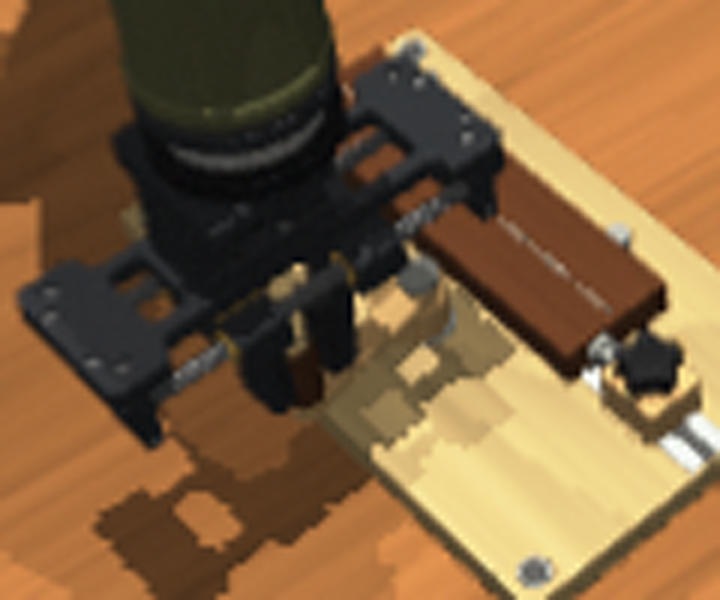

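```bash
python3 - <<'E'
import numpy as np
th=np.radians(282.6-6.7*np.arange(0,11)); P=75*np.c_[np.cos(th),np.sin(th)]
d=np.diff(P,axis=0)
# tool yaw is jig+0.15deg
a=np.radians(.15); dx=d[:,1]*np.cos(a)-d[:,0]*np.sin(a); dz=-(d[:,0]*np.cos(a)+d[:,1]*np.sin(a))
for x,z in zip(dx,dz): print(round(x/1000,4),round(z/1000,4))
E
```

```text
-0.0014 0.0087
-0.0004 0.0088
0.0007 0.0087
0.0017 0.0086
0.0027 0.0084
0.0036 0.008
0.0045 0.0075
0.0054 0.0069
0.0061 0.0063
0.0068 0.0055
```

```bash
python3 -m jog '[[-0.0018,0,0.0087,0,0,0,0],[-0.0004,0,0.0088,0,0,0,0],[0.0007,0,0.0087,0,0,0,0],[0.0017,0,0.0086,0,0,0,0],[0.0027,0,0.0084,0,0,0,0]]' 10; python3 - <<'E'
from h import *
s=ctrl.read_state(); j=tojig(s['ee_pos']); d=j-[28,-54.3]; print(j,np.hypot(*d),'lever',np.radians(290-np.degrees(np.arctan2(d[1],d[0]))%360),s['wrist_torque'])
E
```

```text
t: 23.95
ee_pos: [0.5428, -0.3035, 0.2263]
ee_rot: [[-0.095, 0.001, -0.996], [0.996, -0.003, -0.095], [-0.003, -1.0, -0.001]]
ft_force: [1.7, -6.3, -1.2]
width: 0.0174
[   0.45524286 -125.136275  ] 76.00323349848148 lever 0.719924236719337 [-1.14683041 -0.36822772 -0.09856718]
```

```bash
python3 -m jog '[[0.0028,0,0.008,0,0,0,0],[0.0045,0,0.0075,0,0,0,0],[0.0054,0,0.0069,0,0,0,0],[0.0061,0,0.0063,0,0,0,0],[0,0,0,0,0,0,0]]' 10; cat > a.py <<'E'
from h import *
s=ctrl.read_state(); j=tojig(s['ee_pos']); f=np.array(s['ft_force'])[:2]; fj=np.array([f@EX,f@EY])
for pv in ([28,-53.5],[28,-54.3]):
    d=j-pv; th=np.arctan2(d[1],d[0]); r=np.array([np.cos(th),np.sin(th)]); t=np.array([r[1],-r[0]])
    print(np.round(j,2),'r',round(np.hypot(*d),2),'lever',round(np.radians(290)-th%(2*np.pi),3),'frad',round(fj@r,2),'ftan(+ = cw push on tool)',round(fj@t,2),'tz',round(s['wrist_torque'][2],3))
E
python3 a.py
```

```text
t: 24.58
ee_pos: [0.5098, -0.2883, 0.2262]
ee_rot: [[-0.093, -0.006, -0.996], [0.996, -0.004, -0.093], [-0.004, -1.0, 0.007]]
ft_force: [-5.1, -6.6, 3.7]
width: 0.0173
[ -30.93 -106.96] r 79.57 lever 1.183 frad 8.32 ftan(+ = cw push on tool) -0.69 tz -0.195
[ -30.93 -106.96] r 79.03 lever 1.191 frad 8.31 ftan(+ = cw push on tool) -0.76 tz -0.195
```

```bash
python3 - <<'E'
from h import *
p=ctrl.read_camera('scene')
cv2.imwrite('pics/s11.png',cv2.resize(p['frame'][190:290,150:270],None,fx=6,fy=6,interpolation=cv2.INTER_CUBIC))
p=ctrl.read_camera('top')
cv2.imwrite('pics/t11.png',cv2.resize(p['frame'][150:260,290:400],None,fx=5,fy=5,interpolation=cv2.INTER_CUBIC))
p=ctrl.read_camera('wrist'); cv2.imwrite('pics/w11.png',p['frame'])
E
python3 a.py
```

```text
[ -30.89 -107.04] r 79.59 lever 1.182 frad 7.94 ftan(+ = cw push on tool) -0.32 tz -0.126
[ -30.89 -107.04] r 79.05 lever 1.189 frad 7.94 ftan(+ = cw push on tool) -0.38 tz -0.126
```

View pics/s11.png

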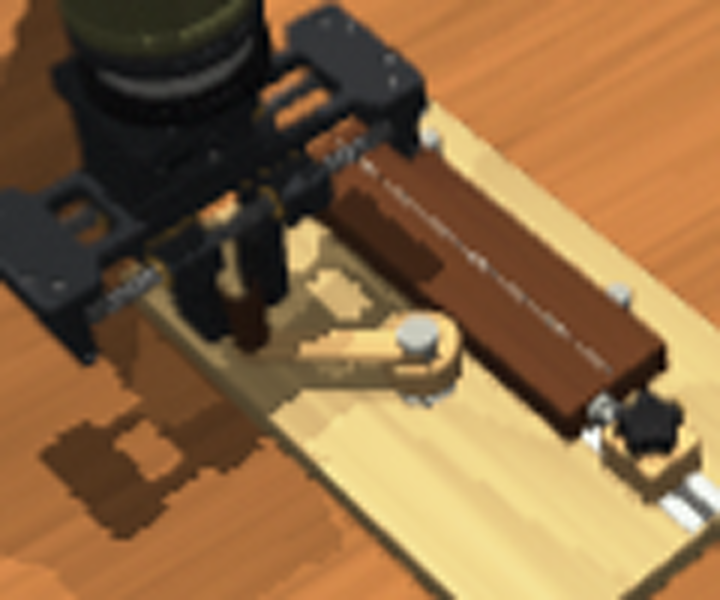

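View pics/t11.png

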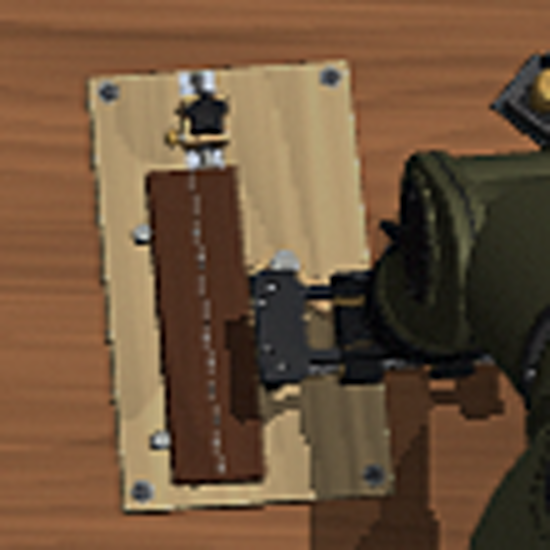

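View pics/w11.png

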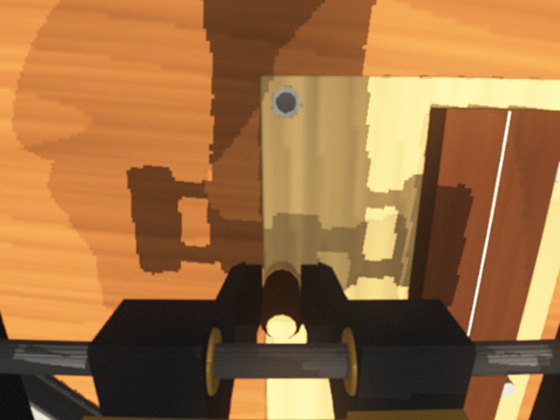

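```bash
python3 -m jog '[[0,0,0,0,0,0,0.4],[0,0,0,0,0,0,0.4],[0,0,0,0,0,0,0.4],[0,0,0,0,0,0,0.4],[0,0,0,0,0,0,0.4]]' 10; python3 a.py; python3 - <<'E'
from h import *
st()
p=ctrl.read_camera('wrist'); cv2.imwrite('pics/w12.png',p['frame'])
p=ctrl.read_camera('scene')
cv2.imwrite('pics/s12.png',cv2.resize(p['frame'][190:290,150:270],None,fx=6,fy=6,interpolation=cv2.INTER_CUBIC))
E
```

```text
t: 25.35
ee_pos: [0.5127, -0.2854, 0.2258]
ee_rot: [[-0.097, 0.0, -0.995], [0.995, 0.0, -0.097], [0.0, -1.0, -0.0]]
ft_force: [-0.6, 0.8, 0.3]
width: 0.0353
[ -27.84 -104.41] r 75.57 lever 1.181 frad -0.19 ftan(+ = cw push on tool) 1.02 tz -0.033
[ -27.84 -104.41] r 75.03 lever 1.189 frad -0.19 ftan(+ = cw push on tool) 1.02 tz -0.033
t 25.35 pos [ 0.5127 -0.2854  0.2258] f [-0.62  0.83  0.32] w 0.03533948206536657
[[-0.097  0.    -0.995]
 [ 0.995  0.    -0.097]
 [ 0.    -1.    -0.   ]]
q [ 0.635  0.915 -0.36   1.8    0.581  0.534  1.562]
```

View pics/w12.png

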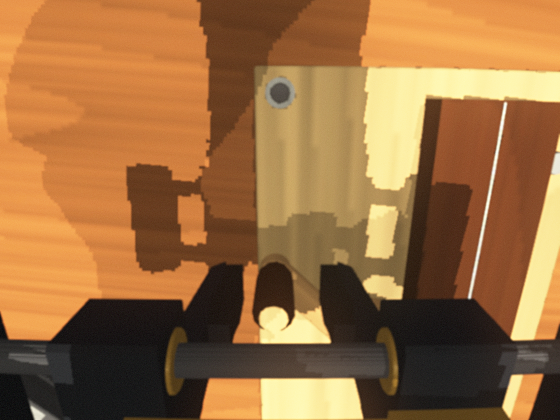

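View pics/s12.png

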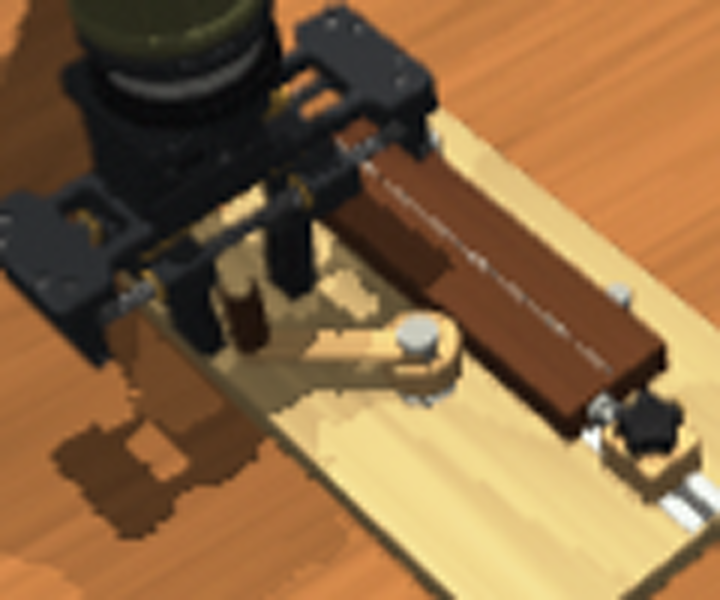

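```bash
python3 -m jog '[[0.006,0,0.0015,0,0,0,0.4],[0.006,0,0.002,0,0,0,0.4],[0.005,0,0.002,0,0,0,0.4],[0.004,0,0.002,0,0,0,0.4],[0,0,0,0,0,0,0.4]]' 10; cat > b.py <<'E'
from h import *
s=ctrl.read_state(); j=tojig(s['ee_pos']); f=np.array(s['ft_force']); fj=np.array([f[:2]@EX,f[:2]@EY])
ky=j[1]-s['width']*500+9
for c in (-53.5,-54.3):
    sn=(ky-c)/75; print('jig',np.round(j,2),'w',round(s['width'],4),'fj',np.round(fj,2),round(f[2],2),'knob y',round(ky,2),'x',round(28-75*np.sqrt(max(0,1-sn*sn)),2),'lever',round(np.radians(290-180)-np.arcsin(-sn) if abs(sn)<1 else 9,3),'tau',np.round(s['wrist_torque'],2))
E
python3 b.py
```

```text
t: 26.08
ee_pos: [0.501, -0.2667, 0.2256]
ee_rot: [[-0.095, -0.005, -0.995], [0.995, -0.002, -0.095], [-0.002, -1.0, 0.005]]
ft_force: [-2.7, -4.8, 0.2]
width: 0.0354
jig [-37.7  -84.71] w 0.0354 fj [-3.17 -4.51] 0.23 knob y -93.41 x -35.5 lever 1.359 tau [-0.78  0.59 -0.03]
jig [-37.7  -84.71] w 0.0354 fj [-3.17 -4.51] 0.23 knob y -93.41 x -35.99 lever 1.371 tau [-0.78  0.59 -0.03]
```

```bash
python3 -m jog '[[0,0,0.002,0,0,0,0.4],[0.001,0,0.0008,0,0,0,0.4],[0.001,0,0.0007,0,0,0,0.4],[0.001,0,0.0006,0,0,0,0.4],[0,0,0,0,0,0,0.4]]' 10; python3 b.py
```

```text
t: 26.7
ee_pos: [0.4977, -0.2633, 0.2257]
ee_rot: [[-0.096, -0.003, -0.995], [0.995, -0.001, -0.096], [-0.0, -1.0, 0.003]]
ft_force: [-3.5, -4.0, -0.2]
width: 0.0354
jig [-40.65 -80.97] w 0.0354 fj [-3.85 -3.7 ] -0.22 knob y -89.69 x -37.69 lever 1.416 tau [-0.83  0.63 -0.05]
jig [-40.65 -80.97] w 0.0354 fj [-3.85 -3.7 ] -0.22 knob y -89.69 x -38.12 lever 1.428 tau [-0.83  0.63 -0.05]
```

```bash
cat >> b.py <<'E'
sn=(ky+53.9)/75; kx=-75*np.sqrt(1-sn*sn); py=ky+53.9-9
T=-(kx*-fj[1]-py*-fj[0]); print('CW torque Nmm',round(T,1),'knob-equiv N',round(T/75,2))
E
python3 -m jog '[[0,0,0.002,0,0,0,0.4],[0,0,0.001,0,0,0,0.4],[0.001,0,0.0006,0,0,0,0.4],[0.0005,0,0.0003,0,0,0,0.4],[0,0,0,0,0,0,0.4]]' 10; python3 b.py
```

```text
t: 27.32
ee_pos: [0.4952, -0.2612, 0.2261]
ee_rot: [[-0.097, 0.001, -0.995], [0.995, 0.001, -0.097], [0.001, -1.0, -0.001]]
ft_force: [-0.5, -0.4, -1.0]
width: 0.0353
jig [-43.03 -78.68] w 0.0353 fj [-0.58 -0.38] -1.04 knob y -87.32 x -38.94 lever 1.452 tau [-0.04 -0.07  0.02]
jig [-43.03 -78.68] w 0.0353 fj [-0.58 -0.38] -1.04 knob y -87.32 x -39.34 lever 1.464 tau [-0.04 -0.07  0.02]
CW torque Nmm 0.9 knob-equiv N 0.01
```

```bash
python3 -m jog '[[0.0005,0,0.0004,0,0,0,0.4],[0,0,0,0,0,0,0.4],[0.0005,0,0.0004,0,0,0,0.4],[0,0,0,0,0,0,0.4],[0,0,0,0,0,0,0.4]]' 10; python3 b.py; python3 -m jog '[[0.0005,0,0.0004,0,0,0,0.4],[0,0,0,0,0,0,0.4],[0.0005,0,0.0004,0,0,0,0.4],[0,0,0,0,0,0,0.4],[0,0,0,0,0,0,0.4]]' 10; python3 b.py
```

```text
t: 27.95
ee_pos: [0.4938, -0.2608, 0.2259]
ee_rot: [[-0.097, -0.0, -0.995], [0.995, 0.0, -0.097], [0.0, -1.0, 0.0]]
ft_force: [0.2, -0.8, 1.2]
width: 0.0351
jig [-44.37 -78.15] w 0.0351 fj [ 0.15 -0.85] 1.17 knob y -86.72 x -39.24 lever 1.461 tau [-0.09 -0.09  0.05]
jig [-44.37 -78.15] w 0.0351 fj [ 0.15 -0.85] 1.17 knob y -86.72 x -39.63 lever 1.473 tau [-0.09 -0.09  0.05]
CW torque Nmm 63.7 knob-equiv N 0.85
t: 28.58
ee_pos: [0.4929, -0.2599, 0.2259]
ee_rot: [[-0.097, -0.0, -0.995], [0.995, 0.0, -0.097], [0.0, -1.0, 0.0]]
ft_force: [0.9, -0.4, -0.2]
width: 0.0355
jig [-45.15 -77.12] w 0.0355 fj [ 0.82 -0.51] -0.23 knob y -85.86 x -39.66 lever 1.474 tau [-0.18 -0.12 -0.05]
jig [-45.15 -77.12] w 0.0355 fj [ 0.82 -0.51] -0.23 knob y -85.86 x -40.04 lever 1.486 tau [-0.18 -0.12 -0.05]
CW torque Nmm 68.1 knob-equiv N 0.91
```

```bash
cat >> b.py <<'E'
t=np.array(s['wrist_torque']); fw=np.array([-t[1],t[0]])/.17; g=np.array([fw@EX,fw@EY]); T=-(kx*-g[1]-py*-g[0]); print('from torque: fj',np.round(g,2),'CW N',round(T/75,2))
E
python3 -m jog '[[0.0005,0,0.0002,0,0,0,0.4],[0,0,0,0,0,0,0.4],[0.0005,0,0.0002,0,0,0,0.4],[0,0,0,0,0,0,0.4],[0,0,0,0,0,0,0.4]]' 10; python3 b.py; python3 -m jog '[[0.0005,0,0.0002,0,0,0,0.4],[0,0,0,0,0,0,0.4],[0.0005,0,0.0002,0,0,0,0.4],[0,0,0,0,0,0,0.4],[0,0,0,0,0,0,0.4]]' 10; python3 b.py
```

```text
t: 29.2
ee_pos: [0.4923, -0.259, 0.2259]
ee_rot: [[-0.097, -0.0, -0.995], [0.995, 0.0, -0.097], [0.0, -1.0, 0.0]]
ft_force: [0.4, -1.1, -0.2]
width: 0.0353
jig [-45.66 -76.16] w 0.0353 fj [ 0.3  -1.18] -0.16 knob y -84.81 x -40.15 lever 1.489 tau [-0.13 -0.09  0.02]
jig [-45.66 -76.16] w 0.0353 fj [ 0.3  -1.18] -0.16 knob y -84.81 x -40.51 lever 1.501 tau [-0.13 -0.09  0.02]
CW torque Nmm 92.6 knob-equiv N 1.23
from torque: fj [ 0.43 -0.83] CW N 0.98
t: 29.82
ee_pos: [0.4918, -0.2581, 0.2259]
ee_rot: [[-0.097, -0.0, -0.995], [0.995, -0.0, -0.097], [0.0, -1.0, 0.0]]
ft_force: [0.8, -0.8, 0.8]
width: 0.0354
jig [-46.1  -75.21] w 0.0354 fj [ 0.69 -0.88] 0.84 knob y -83.92 x -40.56 lever 1.502 tau [-0.34  0.06 -0.02]
jig [-46.1  -75.21] w 0.0354 fj [ 0.69 -0.88] 0.84 knob y -83.92 x -40.91 lever 1.514 tau [-0.34  0.06 -0.02]
CW torque Nmm 87.0 knob-equiv N 1.16
from torque: fj [-0.56 -1.98] CW N 1.52
```

```bash
python3 -m jog '[[0.0005,0,0.0001,0,0,0,0.4],[0,0,0,0,0,0,0.4],[0.0005,0,0.0001,0,0,0,0.4],[0,0,0,0,0,0,0.4],[0,0,0,0,0,0,0.4]]' 10; python3 b.py; python3 -m jog '[[0.0005,0,0.0001,0,0,0,0.4],[0,0,0,0,0,0,0.4],[0.0005,0,0.0001,0,0,0,0.4],[0,0,0,0,0,0,0.4],[0,0,0,0,0,0,0.4]]' 10; python3 b.py
python3 - <<'E'
from h import *
p=ctrl.read_camera('scene')
cv2.imwrite('pics/s13.png',cv2.resize(p['frame'][190:290,150:270],None,fx=6,fy=6,interpolation=cv2.INTER_CUBIC))
p=ctrl.read_camera('wrist'); cv2.imwrite('pics/w13.png',p['frame'])
E
```

```text
t: 30.45
ee_pos: [0.4914, -0.2572, 0.2259]
ee_rot: [[-0.096, -0.001, -0.995], [0.995, -0.0, -0.096], [-0.0, -1.0, 0.001]]
ft_force: [-1.4, -3.4, 0.8]
width: 0.0354
jig [-46.41 -74.35] w 0.0354 fj [-1.72 -3.24] 0.78 knob y -83.07 x -40.92 lever 1.515 tau [-0.63  0.25 -0.03]
jig [-46.41 -74.35] w 0.0354 fj [-1.72 -3.24] 0.78 knob y -83.07 x -41.26 lever 1.526 tau [-0.63  0.25 -0.03]
CW torque Nmm 158.4 knob-equiv N 2.11
from torque: fj [-1.82 -3.53] CW N 2.33
t: 31.08
ee_pos: [0.491, -0.2563, 0.2258]
ee_rot: [[-0.096, -0.001, -0.995], [0.995, -0.0, -0.096], [-0.0, -1.0, 0.001]]
ft_force: [-2.9, -4.9, 1.8]
width: 0.0352
jig [-46.74 -73.39] w 0.0352 fj [-3.37 -4.59] 1.83 knob y -81.99 x -41.38 lever 1.53 tau [-0.82  0.5  -0.07]
jig [-46.74 -73.39] w 0.0352 fj [-3.37 -4.59] 1.83 knob y -81.99 x -41.7 lever 1.542 tau [-0.82  0.5  -0.07]
CW torque Nmm 194.2 knob-equiv N 2.59
from torque: fj [-3.36 -4.52] CW N 2.53
```

View pics/s13.png

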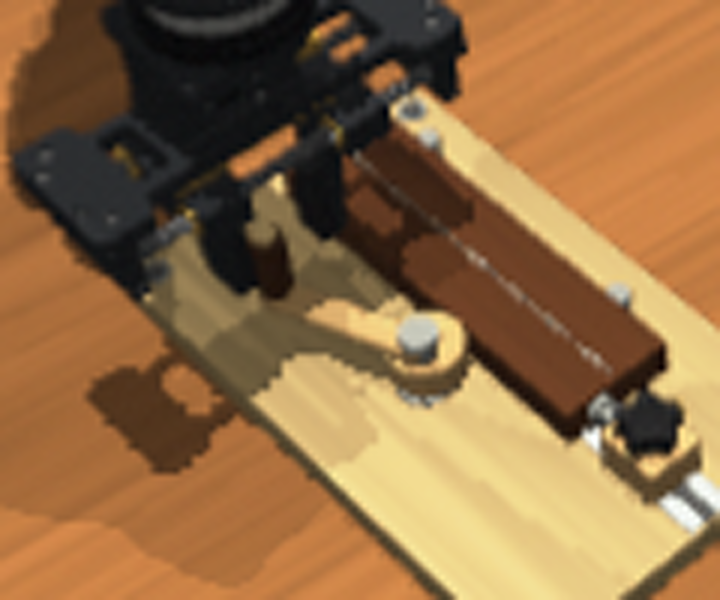

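View pics/w13.png

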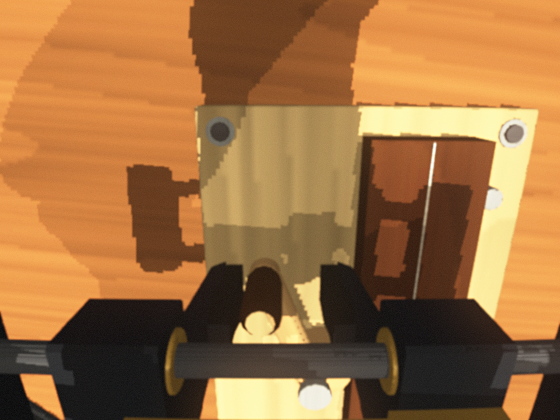

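```bash
python3 -m jog '[[0.0005,0,0.0004,0,0,0,0.4],[0,0,0,0,0,0,0.4],[0,0,0,0,0,0,0.4],[0,0,0,0,0,0,0.4],[0,0,0,0,0,0,0.4]]' 10; python3 b.py; python3 -m jog '[[0.0005,0,0.0004,0,0,0,0.4],[0,0,0,0,0,0,0.4],[0,0,0,0,0,0,0.4],[0,0,0,0,0,0,0.4],[0,0,0,0,0,0,0.4]]' 10; python3 b.py
```

```text
t: 31.8
ee_pos: [0.4906, -0.2558, 0.2258]
ee_rot: [[-0.096, -0.001, -0.995], [0.995, -0.0, -0.096], [-0.0, -1.0, 0.001]]
ft_force: [-2.6, -4.9, 1.3]
width: 0.035
jig [-47.06 -72.89] w 0.035 fj [-3.02 -4.6 ] 1.32 knob y -81.37 x -41.63 lever 1.539 tau [-0.9   0.53 -0.02]
jig [-47.06 -72.89] w 0.035 fj [-3.02 -4.6 ] 1.32 knob y -81.37 x -41.94 lever 1.551 tau [-0.9   0.53 -0.02]
CW torque Nmm 210.9 knob-equiv N 2.81
from torque: fj [-3.62 -5.  ] CW N 2.89
t: 32.42
ee_pos: [0.4903, -0.2553, 0.2258]
ee_rot: [[-0.096, -0.0, -0.995], [0.995, -0.0, -0.096], [-0.0, -1.0, 0.0]]
ft_force: [-2.7, -4.4, 0.8]
width: 0.0352
jig [-47.34 -72.36] w 0.0352 fj [-3.12 -4.16] 0.78 knob y -80.99 x -41.78 lever 1.545 tau [-0.88  0.55 -0.1 ]
jig [-47.34 -72.36] w 0.0352 fj [-3.12 -4.16] 0.78 knob y -80.99 x -42.09 lever 1.556 tau [-0.88  0.55 -0.1 ]
CW torque Nmm 178.2 knob-equiv N 2.38
from torque: fj [-3.7  -4.84] CW N 2.73
```

```bash
python3 -m jog '[[0.0005,0,0.0005,0,0,0,0.4],[0,0,0,0,0,0,0.4],[0,0,0,0,0,0,0.4],[0,0,0,0,0,0,0.4],[0,0,0,0,0,0,0.4]]' 10; python3 b.py; python3 -m jog '[[0.0005,0,0.0005,0,0,0,0.4],[0,0,0,0,0,0,0.4],[0,0,0,0,0,0,0.4],[0,0,0,0,0,0,0.4],[0,0,0,0,0,0,0.4]]' 10; python3 b.py;  python3 -m jog '[[0.0005,0,0.0005,0,0,0,0.4],[0,0,0,0,0,0,0.4],[0,0,0,0,0,0,0.4],[0,0,0,0,0,0,0.4],[0,0,0,0,0,0,0.4]]' 10; python3 b.py
```

```text
t: 33.05
ee_pos: [0.4899, -0.2548, 0.2258]
ee_rot: [[-0.097, -0.0, -0.995], [0.995, -0.0, -0.097], [-0.0, -1.0, 0.0]]
ft_force: [-2.3, -4.3, 0.4]
width: 0.0349
jig [-47.7  -71.78] w 0.0349 fj [-2.71 -4.06] 0.44 knob y -80.25 x -42.07 lever 1.555 tau [-0.88  0.45 -0.01]
jig [-47.7  -71.78] w 0.0349 fj [-2.71 -4.06] 0.44 knob y -80.25 x -42.37 lever 1.567 tau [-0.88  0.45 -0.01]
CW torque Nmm 189.6 knob-equiv N 2.53
from torque: fj [-3.1  -4.91] CW N 3.13
t: 33.67
ee_pos: [0.4894, -0.2542, 0.2259]
ee_rot: [[-0.097, 0.0, -0.995], [0.995, 0.0, -0.097], [0.0, -1.0, -0.0]]
ft_force: [-1.0, -4.0, 0.1]
width: 0.0355
jig [-48.08 -71.18] w 0.0355 fj [-1.35 -3.91] 0.14 knob y -79.95 x -42.18 lever 1.559 tau [-0.94  0.34 -0.02]
jig [-48.08 -71.18] w 0.0355 fj [-1.35 -3.91] 0.14 knob y -79.95 x -42.48 lever 1.571 tau [-0.94  0.34 -0.02]
CW torque Nmm 227.8 knob-equiv N 3.04
from torque: fj [-2.52 -5.33] CW N 3.82
t: 34.3
ee_pos: [0.489, -0.2537, 0.2259]
ee_rot: [[-0.097, 0.0, -0.995], [0.995, 0.0, -0.097], [0.0, -1.0, -0.0]]
ft_force: [-0.8, -3.3, -1.3]
width: 0.0352
jig [-48.5  -70.56] w 0.0352 fj [-1.06 -3.2 ] -1.33 knob y -79.18 x -42.47 lever 1.57 tau [-0.79  0.16 -0.01]
jig [-48.5  -70.56] w 0.0352 fj [-1.06 -3.2 ] -1.33 knob y -79.18 x -42.75 lever 1.582 tau [-0.79  0.16 -0.01]
CW torque Nmm 189.5 knob-equiv N 2.53
from torque: fj [-1.36 -4.56] CW N 3.67
```

```bash
cat > avg.py <<'E'
from h import *
F=[];T=[]
for i in range(8):
    ctrl.read_camera('scene'); s=ctrl.read_state(); F.append(s['ft_force']); T.append(s['wrist_torque'])
F=np.array(F);T=np.array(T);print('F',F.mean(0).round(2),F.std(0).round(2),'T',T.mean(0).round(3),T.std(0).round(3))
j=tojig(s['ee_pos']); ky=j[1]-s['width']*500+9; sn=(ky+53.9)/75; kx=-75*np.sqrt(1-sn*sn); py=ky+53.9-9
f=F.mean(0); fj=[f[:2]@EX,f[:2]@EY]; t=T.mean(0); fw=np.array([-t[1],t[0]])/.18; g=[fw@EX,fw@EY]
for q in (fj,g): print(np.round(q,2),'CW N',round((kx*q[1]-py*q[0])/75,2))
print(s['t'],'knob',kx+28,ky,'jig',j)
E
python3 avg.py
```

```text
F [-0.23 -4.06 -0.39] [0.39 0.49 0.41] T [-0.769  0.097 -0.044] [0.027 0.032 0.033]
[-0.61 -4.03] CW N 3.52
[-0.94 -4.2 ] CW N 3.54
34.7 knob -42.66570428601695 -79.02684297243103 jig [-48.53768108 -70.56541006]
```

```bash
python3 -m jog '[[-0.002,0,0,0,0,0,0.4],[-0.003,0,0,0,0,0,0.4],[-0.003,0,0,0,0,0,0.4],[0,-0.01,0,0,0,0,0.4],[0,-0.04,0,0,0,0,0.4]]' 10; python3 -m jog '[[0,-0.05,0,0,0,0,0.4],[0,-0.03,-0.05,0,0,0,0.4],[0.04,0,-0.05,0,0,0,0.4],[0.04,0,0,0,0,0,0.4],[0,0,0,0,0,0,0.4]]' 10; python3 - <<'E'
from h import *
s=st()
p=ctrl.read_camera('wrist'); cv2.imwrite('pics/w14.png',p['frame']); np.save('w14.npy',p,allow_pickle=True)
for k in ['cam_knob','blank','stop','dowel_a']:
    for d in ctrl.place_of(k,p)[:2]: print(k,tojig(d['centre']),round(d['confidence'],2))
p=ctrl.read_camera('scene')
cv2.imwrite('pics/s14.png',cv2.resize(p['frame'][190:290,160:280],None,fx=6,fy=6,interpolation=cv2.INTER_CUBIC))
E
```

```text
t: 35.33
ee_pos: [0.489, -0.2613, 0.2754]
ee_rot: [[-0.097, -0.004, -0.995], [0.995, 0.002, -0.097], [0.002, -1.0, 0.003]]
ft_force: [0.7, -0.4, -0.3]
width: 0.035
t: 35.95
ee_pos: [0.5807, -0.1687, 0.3569]
ee_rot: [[-0.104, 0.001, -0.995], [0.995, 0.003, -0.104], [0.003, -1.0, -0.001]]
ft_force: [-0.0, -1.3, -0.9]
width: 0.0355
t 35.95 pos [ 0.5807 -0.1687  0.3569] f [-0.04 -1.31 -0.86] w 0.03550967797559131
[[-0.104  0.001 -0.995]
 [ 0.995  0.003 -0.104]
 [ 0.003 -1.    -0.001]]
q [ 0.473  0.752 -0.474  1.669  0.433  0.827  1.486]
cam_knob [-41.06518319 -79.52924449] 0.76
cam_knob [64.48240648 35.5638757 ] 0.68
blank [-3.83146418  3.06918266] 0.68
stop [118.05932933 -11.31568635] 0.81
dowel_a [-81.93977544  32.45185976] 0.67
dowel_a [64.68560389 33.43579891] 0.49
```

View pics/w14.png

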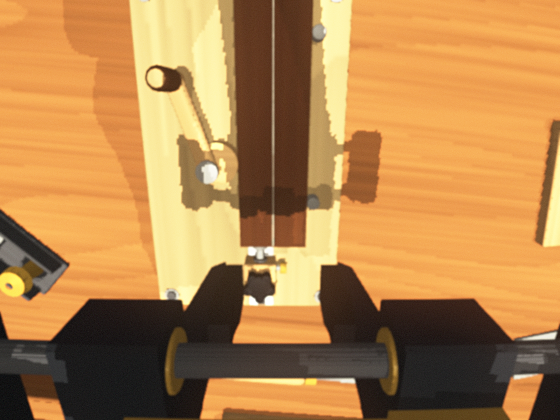

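View pics/s14.png

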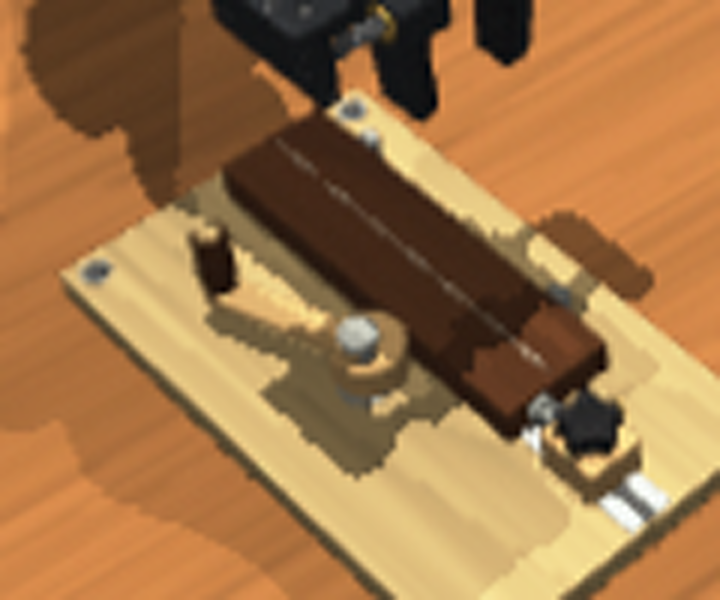

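```bash
python3 - <<'E'
from h import *
p=np.load('w14.npy',allow_pickle=True).item(); f=p['frame']
a=cv2.resize(f[0:310,130:350],None,fx=3.6,fy=1.93,interpolation=cv2.INTER_CUBIC)
cv2.imwrite('pics/w14a.png',cv2.resize(f[130:310,180:345],None,fx=4,fy=3.3,interpolation=cv2.INTER_CUBIC))
cv2.imwrite('pics/w14b.png',cv2.resize(f[0:130,220:345],None,fx=5,fy=4.5,interpolation=cv2.INTER_CUBIC))
k=tojig(onplane(p,[(155.5,77)],.084)[0]);d=k-[28,-53.5];print(k,np.hypot(*d),np.radians(290-np.degrees(np.arctan2(d[1],d[0]))%360))
E
```

```text
[-43.25921006 -78.89748562] 75.64989950430379 1.577488459839721
```

View pics/w14a.png

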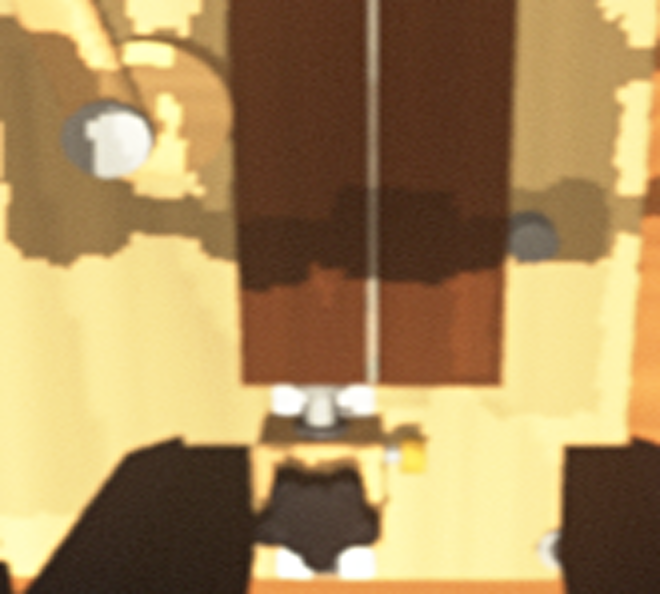

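View pics/w14b.png

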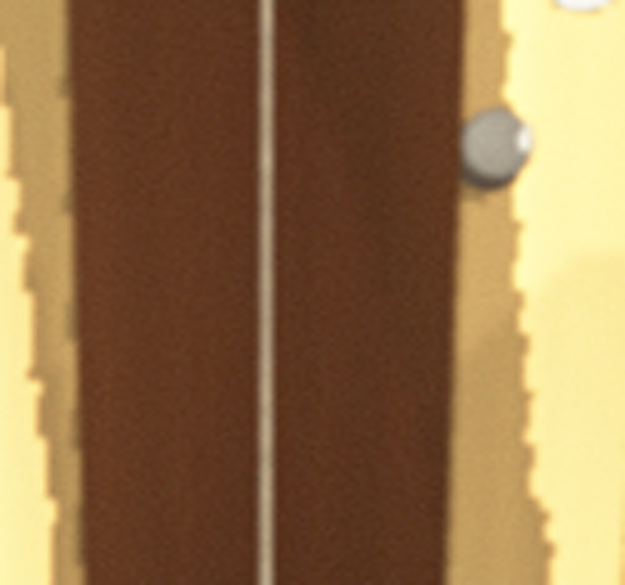

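```bash
python3 -c "
from rig import ctrl
print(ctrl.close_job())"
```

```text
the job is handed in; nothing more can be done
None
```

I seated the blank in the jig, clamped it with the cam, and handed the job in at about 36 s with the gripper clear of everything.

- **Seating:** I gripped the blank across its width and laid it on the jig. I pressed it against the dowels with about 4 N (peak 6 N) and the stop rod with about 4 N. A slight turn brought the wrist torque to nearly zero, meaning the load was shared by both dowels. I let go with it seated.
- **Clamping:** I swung the lever clockwise to about 1.58 rad. Holding the knob pulled sideways partway (about 8 N along the lever), so I let go and pushed it with one open finger instead. The last push averaged 3.5 N against about 1.3 N for free turning. By the figures in the task that is a squeeze of 11–16 N.
- **Last checks:**
  - The closing pictures show the blank touching both dowels, the stop head and the cam rim.
  - The lever stayed at 1.58 rad after release.
  - I moved nothing else on purpose, and saw nothing else displaced in the pictures I took.
- **Weaker points:**
  - Single force readings were noisy (about 0.5 N), so I relied on the average.
  - The network's position for the blank in the final wrist picture was about 3 mm off in y from where it must be, judged by the contacts. I trusted the contact forces and enlarged pictures instead.
  - The squeeze is inferred from the knob force, not measured.

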